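Load the sample rotator and engage its drive

ROBOT

A 6-joint arm with a two-finger parallel gripper is mounted at the origin on the work surface. World frame = base frame: x ahead of the robot, y to its left, z up, the work surface at z = 0. Lengths are in mm, angles in rad, forces in N, time in s.
With the tool pointing down it reaches from about 275 to 875 mm from the base axis. Payload 12.5 kg.
Tool frame: the origin (TCP) lies midway between the tips of the shut fingers; the grasp point (between the pads) lies 19 mm behind it (grip_depth is the distance from the TCP to the grasp point, in mm); z points along the fingers, y is the direction in which the jaws open and shut (so a half turn about z gives the same grasp; the last joint's range is limited). The gripper opens to 85 mm and grips with 20 to 120 N. Pads are 22 mm wide; open, the fingers measure 114 mm over their backs; the gripper's body (76 mm by 85 mm) begins 54 mm behind the grasp point. The pads swing forward as they close: fully open they stand 13 mm farther back than shut.
Start: joints at [1.228, 0.351, 1.652, -0, 1.139, -0.085], TCP at [140.193, 531.818, 195.19] pointing down, gripper open.
Joint ranges: [-2.75, 2.75], [-0.79, 2.1], [0.01, 2.65], [-1.57, 4.71], [0.07, 3.14], [-2.87, 2.87]. Speed limits (rad/s): [2.22, 2.22, 2.79, 3.14, 3.14, 3.14].

INTERFACE

Orientations are given as a unit quaternion [x, y, z, w].
In Python, from rig import * gives the robot as it stands.
- The arm moves only by the shell command python3 -m inch 'ROWS' [FORCE]. ROWS is JSON, a list that holds one entry, the list of rows, each a list of 5 numbers: the shift along the tool's x, y, z in m, then the turn about the tool's z in rad, then the opening, from 0 (shut) to 1 (fully open). A call has 1 to 20 rows; each row is the pose to reach, as a shift and turn from the pose commanded when the call began, along the tool's axes at that moment; what a row does not reach only later rows make up. A row lasts 1/10 s, in which the tool goes at most 50 mm and 8.59 degrees, less where a joint would pass 70% of its speed; a pose out of reach is approached as far as the arm can. A call with a gripper value outside its range is refused whole. The fingers move at their own pace and stop on an object; FORCE is the grip in N (left out, the last holds). Time passes only in rows, so rows that repeat a pose let the fingers close. It gives the time, the measured TCP pose, the force and the opening at its end, in the units of the state.
- sense(): the state, without advancing time (a new reading comes with each control period).
- read_camera(name): name is "side" or "top" or "wrist"; returns a dict with "image" (480x640x3 uint8, blue, green, red), "intrinsics" (3x3 intrinsics, pixels), "rvec" (rotation vector, rad) and "tvec" (3), from world to camera coordinates, as OpenCV has them. Camera axes: x right, y down, z forward; pixel columns grow to the right and rows downward; lengths in mm; the calibration is good to about 2 mm. A picture is of the moment at which its call begins. There is no depth.
- finish_job(): hands the job in, once; it reports no verdict.
The state is a dict: "t": time; "joint_positions": joint angles; "dq": joint speeds; "joint_efforts": joint torques, N m; "eef_pos": TCP position; "eef_rot": TCP orientation; "contact_force": force on the tool from outside, world axes, zero at the start; "torque": the same for the moment, N m; "grip_width": finger opening in mm.
Only numpy, scipy, OpenCV 4.12 (cv2) and the standard library are available. Lean on these libraries where they do the work, as an engineer would, in place of code of your own. Each camera call takes 0.05 s, during which the arm holds its last target.

TASK

Get the sample rotator ready to run: first stack all the culture dishes flat on its steel plate in one straight stack over the plate's centre, then take the grey splash shield out of its rack and lean it, foot on the table, against both posts of the shield rest. Only then put the square key into the recess of the captive drive knob, turn it clockwise with the key all the way to its stop, and put the key back upright in its stand, fully home. Leave the small jar and the vial where they stand.

Things in the scene. Friction and masses are not known exactly. Their poses are not given: they have to be found in the camera images.
- rotator: sample rotator, a low grey housing fixed to the table, 150 mm (x) by 220 mm (y) by 35 mm tall; origin at the centre of its underside. On its deck are a round steel plate (124 mm diameter, 40 mm to +y of the origin, top 45 mm above the table, it does not turn) and the drive knob (70 mm to -y of the origin)
- plate_top (a point): centre of the top of the rotator's steel plate, z up, where the dishes are stacked
- knob (a joint): captive drive knob: a square aluminium boss about 34 mm wide on a 58 mm round flange, with an upright square recess in its top. 0 = drive off, grows as it is turned clockwise seen from above, hard stop at 1.2 rad (drive engaged); stays where it is left, about 0.05 N m to turn, starts between 0 and 0.2
- socket (a point): centre of the floor of the square recess in the knob; the recess is 14 mm wide and 20 mm deep, open upwards, mouth 61.5 mm above the table; x and y axes are square to its walls and turn with the knob
- key: square drive key, stands upright in its stand: steel shank 12 mm square from 4 to 60 mm above its tip (the first 4 mm a round lead-in, 11 to 13 mm across), above it a black paddle grip 34 mm (x) by 16 mm (y) from 60 to 115 mm above the tip; origin at the centre of the tip's underside, z up along the key, x and y square to the shank; 90 g
- stand: key stand, black block 50 by 50 by 30 mm fixed to the table, with an upright 14 mm square hole in the middle of its top, square to its x and y, 25 mm deep; origin at the centre of its underside
- stand_hole (a point): centre of the floor of the stand's hole, 5 mm above the table; the key's tip rests here
- shield: splash shield, stiff grey panel with a black top edge, 150 mm (x) wide, 10 mm (y) thick, 110 mm (z) tall, about 150 g; origin at the centre of its lower edge. Starts upright in the slot of the rack, its lower edge 5 mm above the table
- rack: aluminium slot rack fixed to the table: base 5 mm thick, two walls 170 mm long (x), tops 35 mm above the table, slot 13 mm wide; origin at the centre of its underside
- rest: shield rest fixed to the table: a base strip 140 (x) by 24 (y) by 4 mm with two upright round posts at x = -55 and +55 mm, 12 mm diameter, round tops 85 mm above the table; origin on the table midway between the posts. The rotator is on its +y side, the rack on its -y side, where there is room for the shield
- dish1: closed culture dish, a flat amber disc with a white lid rim, 60 mm diameter, 10 mm tall, about 40 g; origin at the centre of its underside, z up. All are alike; some may be absent (then None)
- dish2: closed culture dish, a flat amber disc with a white lid rim, 60 mm diameter, 10 mm tall, about 40 g; origin at the centre of its underside, z up. All are alike; some may be absent (then None)
- dish3: closed culture dish, a flat amber disc with a white lid rim, 60 mm diameter, 10 mm tall, about 40 g; origin at the centre of its underside, z up. All are alike; some may be absent (then None)
- dish4: closed culture dish, a flat amber disc with a white lid rim, 60 mm diameter, 10 mm tall, about 40 g; origin at the centre of its underside, z up. All are alike; some may be absent (then None)
- dish5: closed culture dish, a flat amber disc with a white lid rim, 60 mm diameter, 10 mm tall, about 40 g; origin at the centre of its underside, z up. All are alike; some may be absent (then None)
- jar: bystander: small amber jar with a white cap, 48 mm diameter, 60 mm tall, stands among the dishes; origin at the centre of its underside
- vial: bystander: small vial, 24 mm diameter, 50 mm tall, between the rotator and the far end of the shield rest; origin at the centre of its underside
Not all that is in view belongs to the job. Leave any black or pink look-alike of the dish3 alone.

How it is judged:
By the outcome, as a careful person would: the job done as asked, in the order asked, and still so for the second after the job is handed in, with the robot touching nothing.
Of dish1, dish2, dish3, dish4, dish5 only 3 to 5 are there at a start; the rules pass over those that are not, and their reading is None.
At some moment in a run one of dish1, dish2, dish3, dish4, dish5 may be knocked a few centimetres aside while the robot is not near it.
It also fails if it takes over 210 s, if anything falls off the work surface, if the arm or the gripper's body presses on something with over 40 N, if the wrist force passes 120 N, or if a joint passes its speed limit or range.

## Working session

There is one attempt and no reset: what is moved stays moved. The work goes in short steps, Python scripts to look and compute and a shell command to move; the robot and the scene stay as the last step left them, time stands still between calls to the robot, and variables do not carry over. Pictures are saved under pics/ and viewed, and the job is handed in when it is done.

```bash
ls -la; mkdir -p pics
python3 - <<'E'
from rig import *
import cv2
s=sense(); print(s)
for n in ["side","top","wrist"]:
    c=read_camera(n); cv2.imwrite(f"pics/a_{n}.png",c["image"]); print(n,c["intrinsics"],c["rvec"],c["tvec"])
E
```

```text
total 12
drwxr-xr-x  3 agent agent 4096 Dec  7 15:49 .
drwxr-xr-x 23 root  root  4096 Dec  7 15:49 ..
drwxr-xr-x  2 agent agent 4096 Dec  7 15:49 pics
{'t': 0.0, 'joint_positions': array([ 1.22838174e+00,  3.51246360e-01,  1.65244280e+00,  2.05108383e-05,
        1.13910751e+00, -8.46149331e-02]), 'dq': array([-0.00125541, -0.00102154, -0.00014625,  0.00022385, -0.0003351 ,
       -0.00101498]), 'joint_efforts': array([ 1.00431145e-03, -5.06109345e+01, -2.91398907e+01, -5.50563618e-05,
        4.64707860e-03, -1.26632452e-05]), 'eef_pos': array([140.0725319 , 531.46636522, 194.64579512]), 'eef_rot': array([ 1.28547411e-01,  9.91703182e-01, -5.86366249e-04, -1.36664099e-04]), 'contact_force': array([-0.80755614,  0.78117633,  0.16681612]), 'torque': array([-0.01009074,  0.00371936,  0.00379494]), 'grip_width': 85.46010884043972}
side [[525.07944166   0.         308.57776261]
 [  0.         525.07944166 229.5591368 ]
 [  0.           0.           1.        ]] [ 2.15080501 -0.111131    0.08910706] [-477.44808633   80.6826073  1091.44638663]
top [[593.65894798   0.         314.28977005]
 [  0.         593.65894798 234.15783624]
 [  0.           0.           1.        ]] [ 2.17147013 -2.22180493  0.10089676] [5.35762954e-01 5.06488523e+02 1.42563903e+03]
wrist [[348.03685586   0.         326.95813325]
 [  0.         348.03685586 239.14704144]
 [  0.           0.           1.        ]] [-2.29931503 -1.77171858 -0.25633455] [-549.85285616  -37.43299505  378.02582959]
```

View pics/a_side.png

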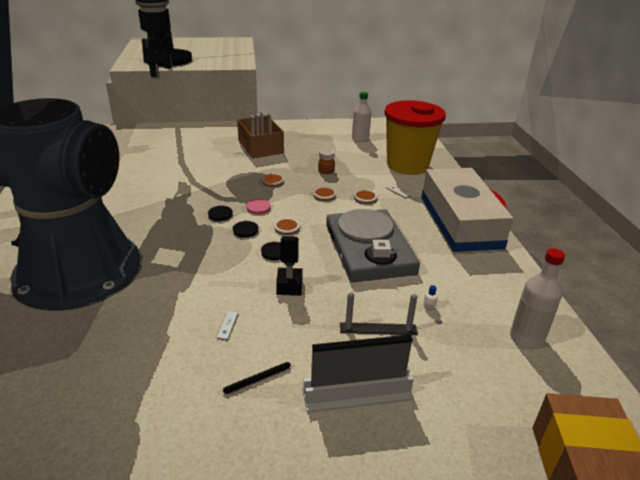

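View pics/a_top.png

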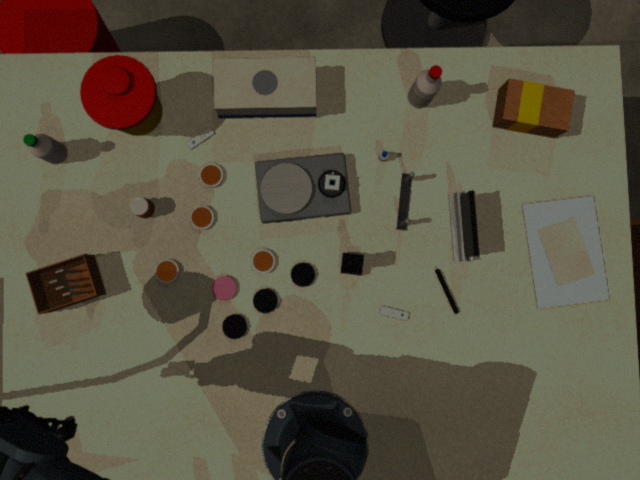

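View pics/a_wrist.png

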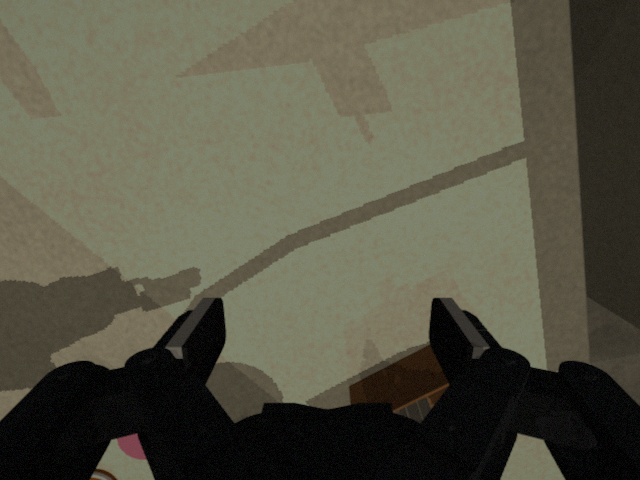

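The side view shows four amber dishes, the rotator, key in its stand, rest, rack with shield, jar and vial. In the top view the amber discs with white rims are at (212,175), (203,217), (167,271) and (264,261). The look-alikes, to be left alone, are pink (225,288) and black (303,274), (265,300), (235,326). The stand is at (352,263), the rotator about (303,188), the rest (405,202) and the rack (465,226).

```bash
cat > h.py <<'E'
from rig import *
import cv2, numpy as np
class Cam:
    def __init__(s,n):
        c=read_camera(n); s.im=c["image"]; s.K=np.array(c["intrinsics"],float); s.r=np.array(c["rvec"],float); s.t=np.array(c["tvec"],float).reshape(3)
        s.R=cv2.Rodrigues(s.r)[0]; s.C=-s.R.T@s.t
    def plane(s,uv,z):
        uv=np.atleast_2d(np.array(uv,float)); d=np.c_[uv,np.ones(len(uv))]@np.linalg.inv(s.K).T@s.R
        return s.C+d*((z-s.C[2])/d[:,2])[:,None]
    def proj(s,p):
        return cv2.projectPoints(np.atleast_2d(np.array(p,float)),s.r,s.t,s.K,None)[0].reshape(-1,2)
    def crop(s,name,x0,y0,x1,y1,k):
        im=cv2.resize(s.im[y0:y1,x0:x1],None,fx=k,fy=k,interpolation=cv2.INTER_CUBIC); cv2.imwrite("pics/"+name+".png",im)
def blobs(mask,amin=40):
    n,l,st,c=cv2.connectedComponentsWithStats(mask.astype(np.uint8))
    return [(st[i,4],c[i],(l==i)) for i in range(1,n) if st[i,4]>=amin]
def tri(c1,uv1,c2,uv2):
    P1=c1.K@np.c_[c1.R,c1.t];P2=c2.K@np.c_[c2.R,c2.t]
    X=cv2.triangulatePoints(P1,P2,np.array(uv1,float).reshape(2,1),np.array(uv2,float).reshape(2,1)); return (X[:3]/X[3]).ravel()
def amber(c):
    b,g,r=[c.im[:,:,i].astype(int) for i in range(3)]
    return (r>70)&(r>g*1.6)&(b<g*0.9)
E
python3 - <<'E'
from h import *
for n in ["top","side"]:
    c=Cam(n); print(n,c.C.round(1))
    for a,uv,_ in blobs(amber(c),30): print(a,uv.round(1),c.plane(uv,9)[0].round(1))
    if n=="top":
        c.crop("b1",240,140,440,290,4); c.crop("b2",130,150,290,310,4)
        cc=c
        c.crop("b3",370,140,500,280,5)
    else:
        c.crop("b4",260,190,430,300,4); c.crop("b5",290,270,450,410,5)
E
```

```text
top [ 406.6   22.4 1457.1]
2455 [47.2 27.1] [1036.6  639.6    9. ]
2344 [115.3  91.2] [871.7 471.7   9. ]
76 [435.8  70. ] [ 912.4 -325.5    9. ]
532 [512.3 100. ] [ 832.6 -515.     9. ]
1152 [555.8 107.9] [ 810.6 -623.7    9. ]
283 [210.4 174.6] [659.2 240.2   9. ]
290 [201.1 216.8] [555.5 263.9   9. ]
279 [262.7 260.6] [445.3 115.9   9. ]
306 [166.2 270.9] [425.8 349.5   9. ]
41 [ 82.3 266.2] [441.8 551.2   9. ]
102 [ 78.4 274.7] [421.4 560.4   9. ]
42 [ 84.8 282. ] [403.6 545.1   9. ]
83 [ 83.  296.2] [369.7 549.1   9. ]
side [ 361.1 -914.9  677. ]
1079 [414.4 112.4] [951.9 813.1   9. ]
40 [244.8 127.7] [352.8 711.3   9. ]
61 [324.8 162.4] [577.9 438.4   9. ]
108 [272.  178.1] [421.3 353.3   9. ]
115 [324.2 191.6] [552.4 268.3   9. ]
83 [499.1 197.6] [1001.   201.9    9. ]
113 [365.3 194.6] [656.4 244.4   9. ]
150 [286.4 224.3] [441.8 119.5   9. ]
206 [555.1 255.1] [1018.8  -53.     9. ]
1212 [585.4 405.5] [ 863.5 -437.4    9. ]
2015 [604.1 463.8] [ 835.1 -533.3    9. ]
```

View crops.

View pics/b1.png

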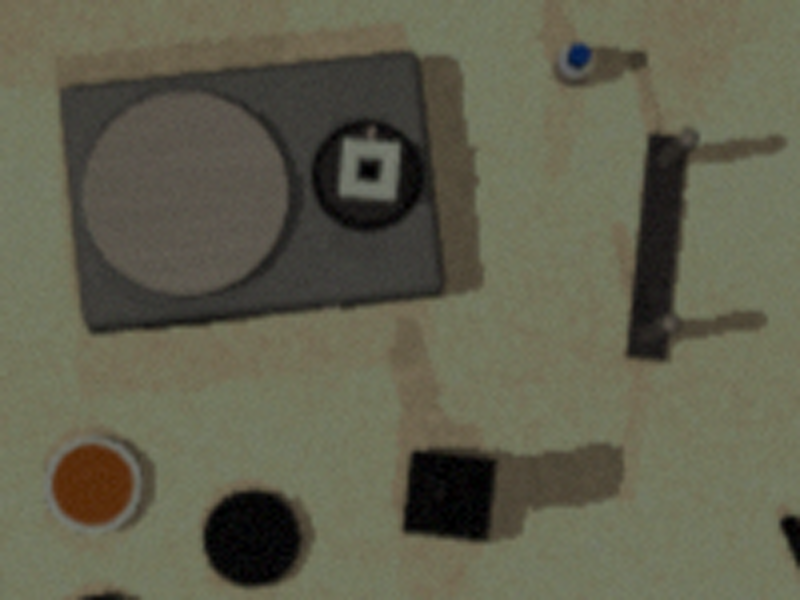

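View pics/b2.png

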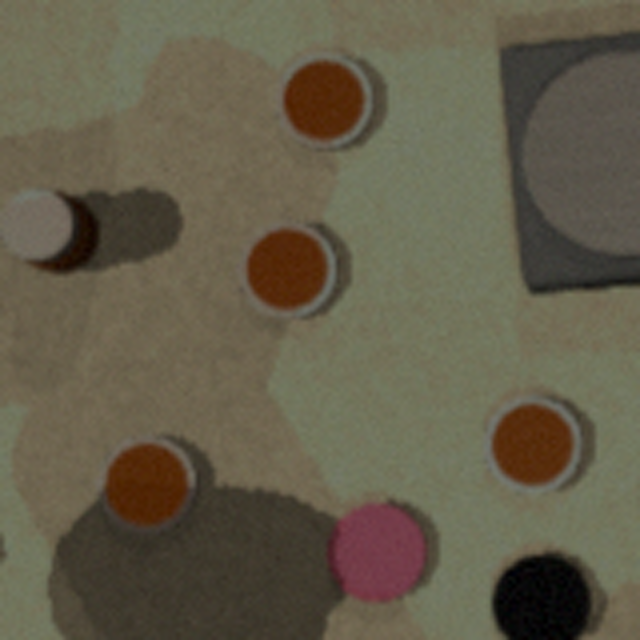

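View pics/b3.png

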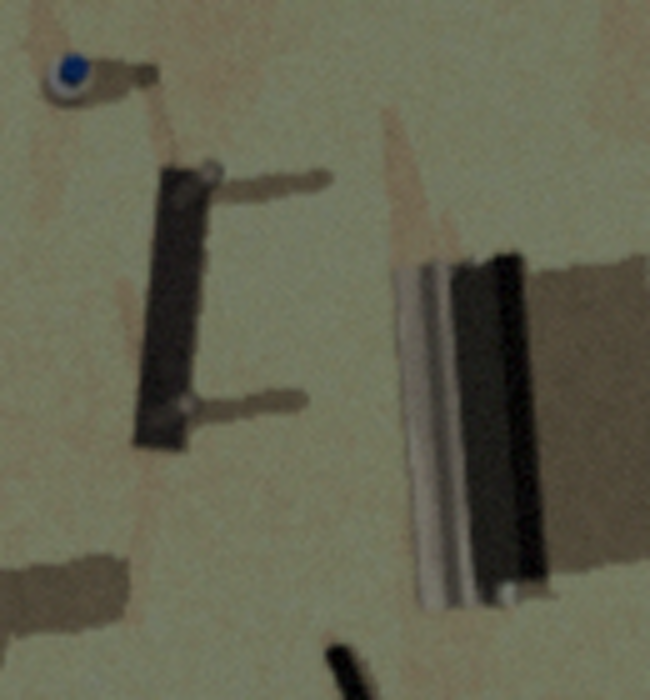

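View pics/b5.png

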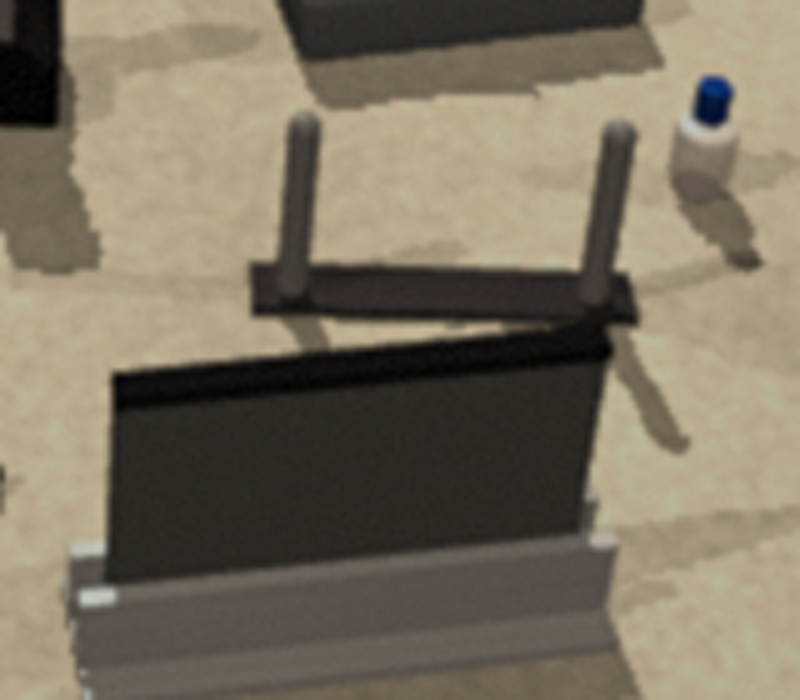

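View pics/b4.png

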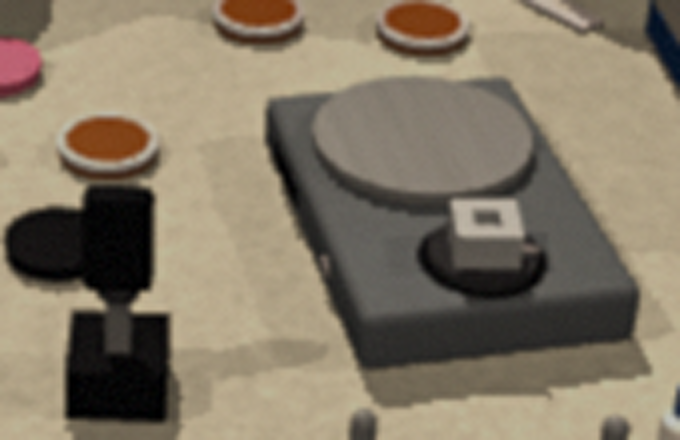

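Four amber dishes with white rims match the description, so one of the five is absent. The b2 crop confirms them, and the pink and three black discs are look-alikes. Next I work out the wrist camera geometry and the fixture poses.

```bash
cat >> h.py <<'E'
from scipy.spatial.transform import Rotation as Ro
def tool():
    s=sense(); return np.array(s["eef_pos"],float),Ro.from_quat(s["eef_rot"]).as_matrix(),s
def yaw():
    p,R,s=tool(); return np.arctan2(R[1,0],R[0,0])
def go(x,y,z,ps=None,verbose=1):
    "rows numbers (m,rad) to bring TCP to x,y,z with tool-x yaw ps (mod pi)"
    p,R,s=tool(); d=R.T@(np.array([x,y,z])-p)/1000
    y0=np.arctan2(R[1,0],R[0,0]); 
    t=0 if ps is None else -((ps-y0+np.pi/2)%np.pi-np.pi/2)
    print("rows: [%.4f,%.4f,%.4f,%.3f]"%(*d,t),"| j6 ->%.2f"%(s["joint_positions"][5]+t),"(alt %+.2f)"%(t-np.sign(t)*np.pi), "at",p.round(1),"yaw %.3f"%y0,"F",np.round(s["contact_force"],1),"w %.1f"%s["grip_width"])
    return d,t
E
python3 - <<'E'
from h import *
c=Cam("wrist");p,R,s=tool()
print("cam C in tool",(R.T@(c.C-p)).round(1)); print("cam axes in tool\n",(c.R@R).T.round(3))
t=Cam("top"); s2=Cam("side")
g=cv2.cvtColor(t.im,cv2.COLOR_BGR2GRAY)
# plate: mask
sub=t.im[150:225,250:355].astype(int)
print(sub[40,5:80:8].tolist())
hsv=cv2.cvtColor(t.im,cv2.COLOR_BGR2HSV)
print(t.im[188,285],t.im[215,270],t.im[182,332],t.im[173,325],t.im[190,345], t.im[230,280])
E
```

```text
cam C in tool [  71.3    0.  -178.3]
cam axes in tool
 [[ 0.    -0.959 -0.284]
 [ 1.    -0.     0.001]
 [-0.001 -0.284  0.959]]
[[85, 109, 113], [77, 85, 92], [74, 85, 92], [75, 83, 89], [79, 89, 93], [79, 85, 91], [76, 81, 88], [67, 75, 80], [37, 41, 40], [29, 34, 36]]
[75 85 90] [55 59 58] [2 4 1] [14 18 14] [44 45 45] [ 86 108 112]
```

Run:
```python
from h import *
t=Cam("top"); im=t.im.astype(int); b,g,r=im[...,0],im[...,1],im[...,2]
def win(m,x0,y0,x1,y1):
    o=np.zeros_like(m); o[y0:y1,x0:x1]=m[y0:y1,x0:x1]; return o
def big(m): 
    return max(blobs(m,20),key=lambda q:q[0])
bl=cv2.GaussianBlur(t.im,(3,3),0).astype(int); gs=bl.mean(2)
m=win((gs>68)&(gs<105)&(bl[...,1]-bl[...,0]<16),250,150,318,220)
a,uv,mm=big(m); cs=cv2.findContours(mm.astype(np.uint8),0,1)[0]; cn=max(cs,key=len)
pts=t.plane(cn.reshape(-1,2),45)[:,:2].astype(np.float32); print("plate",a,uv,t.plane(uv,45),cv2.minEnclosingCircle(pts),cv2.fitEllipse(pts))
# housing: not table
m=win((gs<70)|(m),245,145,360,230)|m
a,uv,mm=big(m); mm=cv2.morphologyEx(mm.astype(np.uint8),cv2.MORPH_CLOSE,np.ones((9,9))); cn=max(cv2.findContours(mm,0,1)[0],key=len)
hp=t.plane(cn.reshape(-1,2),35)[:,:2].astype(np.float32); print("housing",cv2.minAreaRect(hp))
# stand
m=win(gs<30,335,245,370,280); a,uv,mm=big(m); cn=max(cv2.findContours(mm.astype(np.uint8),0,1)[0],key=len)
print("stand blob",a,uv,cv2.minAreaRect(t.plane(cn.reshape(-1,2),30)[:,:2].astype(np.float32)))
# knob
m=win(gs>115,318,165,350,200); a,uv,mm=big(m); cn=max(cv2.findContours(mm.astype(np.uint8),0,1)[0],key=len)
print("knob",a,uv,cv2.minAreaRect(t.plane(cn.reshape(-1,2),61.5)[:,:2].astype(np.float32)))
# rest strip
m=win(gs<52,390,160,420,240); a,uv,mm=big(m); cn=max(cv2.findContours(mm.astype(np.uint8),0,1)[0],key=len)
print("rest",a,uv,cv2.minAreaRect(t.plane(cn.reshape(-1,2),4)[:,:2].astype(np.float32)))
# shield top edge
m=win(gs<14,455,180,490,270); a,uv,mm=big(m); cn=max(cv2.findContours(mm.astype(np.uint8),0,1)[0],key=len)
print("shield",a,uv,cv2.minAreaRect(t.plane(cn.reshape(-1,2),115)[:,:2].astype(np.float32)))
```

```text
plate 2011 [285.47538538 187.88214818] [[617.09353409  55.96084592  45.        ]] ((616.8533325195312, 55.84776306152344), 61.44622802734375) ((617.2797241210938, 55.89056396484375), (118.71257019042969, 120.4085693359375), 22.034147262573242)
housing ((619.1647338867188, 5.787605285644531), (155.2790985107422, 238.99581909179688), 4.669722557067871)
stand blob 400 [352.025 263.11 ] ((433.6884460449219, -99.95191955566406), (48.67058563232422, 47.727088928222656), 81.54651641845703)Traceback (most recent call last):
  File "<stdin>", line 19, in <module>
  File "<stdin>", line 6, in big
ValueError: max() iterable argument is empty
```

Run:
```python
from h import *
go(445,116,195,1.65); go(445,116,120,1.65)
```

```text
rows: [-0.4008,-0.3243,0.0002,1.234] | j6 ->1.15 (alt -1.91) at [140.2 531.8 195.1] yaw 2.884 F [-0.6  0.3  0.1] w 85.3
rows: [-0.4008,-0.3243,0.0752,1.234] | j6 ->1.15 (alt -1.91) at [140.2 531.8 195.1] yaw 2.884 F [-0.6  0.3  0.1] w 85.3
```

```bash
python3 -m inch '[[[-0.401,-0.324,0,1.234,1],[-0.401,-0.324,0,1.234,1],[-0.401,-0.324,0,1.234,1],[-0.401,-0.324,0,1.234,1],[-0.401,-0.324,0,1.234,1],[-0.401,-0.324,0,1.234,1],[-0.401,-0.324,0,1.234,1],[-0.401,-0.324,0,1.234,1],[-0.401,-0.324,0,1.234,1],[-0.401,-0.324,0,1.234,1],[-0.401,-0.324,0.075,1.234,1],[-0.401,-0.324,0.075,1.234,1],[-0.401,-0.324,0.075,1.234,1],[-0.401,-0.324,0.075,1.234,1],[-0.401,-0.324,0.075,1.234,1]]]' 30
python3 - <<'E'
from h import *
c=Cam("wrist"); cv2.imwrite("pics/c1.png",c.im)
for a,uv,_ in blobs(amber(c),300): print(a,uv.round(1),c.plane(uv,9.5)[0].round(1))
go(445,116,120,1.65); print(tool()[2]["joint_positions"].round(2))
E
```

```text
t: 1.95
eef_pos: [446.1, 116.9, 121.8]
eef_rot: [0.678, 0.735, 0.001, 0.001]
contact_force: [0.2, 0.0, 0.0]
grip_width: 85.6
3747 [486.2  42.4] [554.7 265.4   9.5]
3274 [610.9  88.7] [657.7 241.5   9.5]
2426 [323.7 222.9] [444.4 117.5   9.5]
rows: [-0.0008,-0.0011,0.0018,0.001] | j6 ->0.08 (alt -3.14) at [446.1 116.9 121.8] yaw 1.651 F [0.1 0.6 0.3] w 85.5
[0.16 0.29 1.95 0.   0.9  0.08]
```

View pics/c1.png

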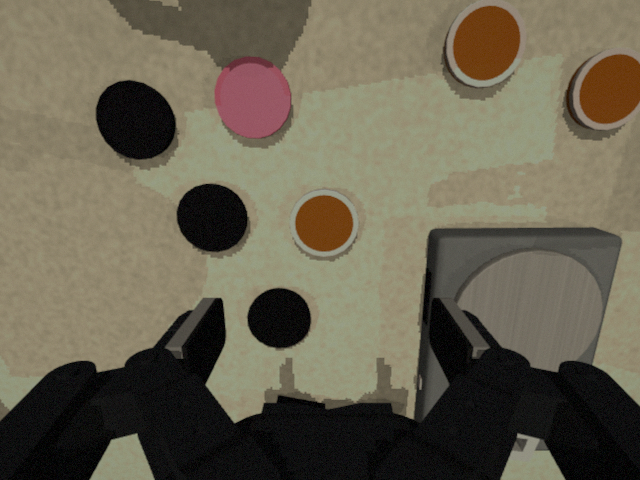

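Run:
```python
from h import *
go(444.5,117.2,-3,1.65)
```

```text
rows: [0.0004,-0.0019,0.1248,0.001] | j6 ->0.08 (alt -3.14) at [446.1 116.9 121.8] yaw 1.651 F [0.1 0.6 0.3] w 85.5
```

```bash
python3 -m inch '[[[0,-0.001,0.09,0,0.85],[0,-0.001,0.09,0,0.85],[0,-0.001,0.09,0,0.85],[0,-0.001,0.09,0,0.85],[0,-0.001,0.09,0,0.85],[0,-0.001,0.09,0,0.85]]]'
python3 - <<'E'
from h import *
go(444.5,117.2,-3,1.65)
E
```

```text
t: 2.6
eef_pos: [445.7, 116.5, 32.2]
eef_rot: [0.679, 0.735, 0.001, 0.001]
contact_force: [0.2, 0.1, 0.9]
grip_width: 72.9
rows: [0.0008,-0.0012,0.0352,0.000] | j6 ->0.08 (alt -3.14) at [445.7 116.5  32.2] yaw 1.650 F [0.2 0.1 0.9] w 72.9
```

```bash
python3 -m inch '[[[0.001,-0.001,0.018,0,0.85],[0.001,-0.001,0.034,0,0.85],[0.001,-0.001,0.034,0,0.85],[0.001,-0.001,0.034,0,0.85],[0.001,-0.001,0.034,0,0.5],[0.001,-0.001,0.034,0,0.5],[0.001,-0.001,0.034,0,0.5],[0.001,-0.001,0.034,0,0.5],[0.001,-0.001,0.034,0,0.5]]]' 30
python3 - <<'E'
from h import *
go(444.5,117.2,-3,1.65)
c=Cam("wrist"); cv2.imwrite("pics/c2.png",c.im)
E
```

```text
t: 3.5
eef_pos: [443.3, 117.1, -3.7]
eef_rot: [0.679, 0.734, 0.0, 0.0]
contact_force: [-0.0, 0.9, -0.9]
grip_width: 42.6
rows: [-0.0000,0.0012,-0.0007,-0.000] | j6 ->0.08 (alt +3.14) at [443.3 117.1  -3.7] yaw 1.650 F [-0.   0.9 -0.9] w 42.6
```

View pics/c2.png

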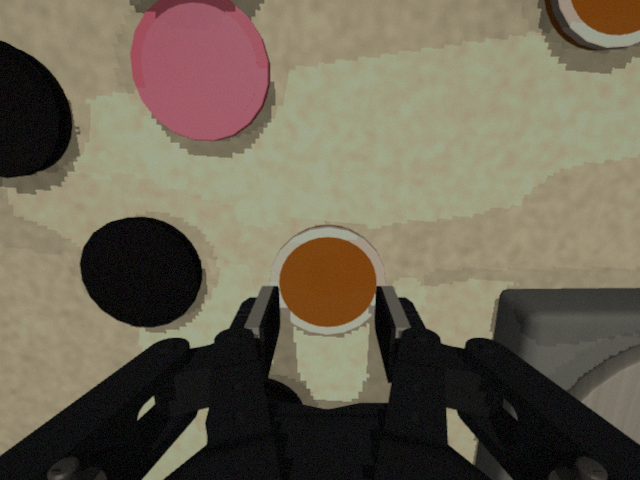

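Run:
```python
from h import *
c=Cam("wrist")
for a,uv,_ in blobs(amber(c),300): print(a,uv.round(1),c.plane(uv,9.5)[0].round(1))
t=Cam("side"); t.crop("c3",240,190,340,270,6)
p,R,s=tool(); print(c.proj(p), c.proj(p+R@[0,21,0]),c.proj(p+R@[11,21,0]))
```

```text
1889 [609.8  14.5] [551.8 246.6   9.5]
6630 [327.5 281.5] [444.4 117.8   9.5]
[[325.21373859 272.83105412]] [[363.38579682 272.82863454]] [[363.98811945 253.89093128]]
```

View pics/c3.png

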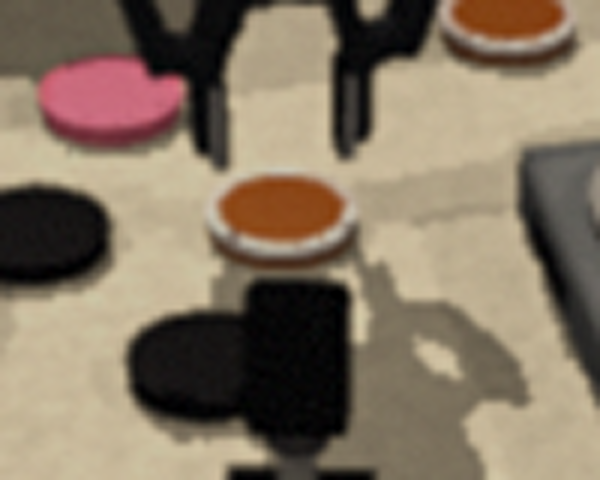

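Run:
```python
from h import *
c=Cam("side");w=Cam("wrist")
p,R,s=tool(); print(p,s["t"])
for zz in (0,-5,-10,-19,-30):
  for k in(-21,21):
    q=p+R@[0,k,zz]; print(zz,k,q.round(0),"side crop",((c.proj(q)[0]-[240,190])*6).round(0),"wrist",w.proj(q)[0].round(0))
```

```text
[443.23343167 117.13270622  -3.84346686] 3.75
0 -21 [422. 115.  -4.] side crop [230. 241.] wrist [287. 273.]
0 21 [464. 119.  -4.] side crop [335. 232.] wrist [363. 273.]
-5 -21 [422. 115.   1.] side crop [229. 230.] wrist [286. 276.]
-5 21 [464. 119.   1.] side crop [335. 221.] wrist [364. 276.]
-10 -21 [422. 115.   6.] side crop [229. 220.] wrist [285. 280.]
-10 21 [464. 119.   6.] side crop [335. 210.] wrist [365. 280.]
-19 -21 [422. 115.  15.] side crop [229. 200.] wrist [283. 287.]
-19 21 [464. 119.  15.] side crop [336. 191.] wrist [367. 287.]
-30 -21 [422. 115.  26.] side crop [229. 176.] wrist [280. 297.]
-30 21 [464. 119.  26.] side crop [336. 167.] wrist [370. 297.]
```

```bash
python3 -m inch '[[[0,0,-0.05,0,0.5],[0,0,-0.05,0,0.5],[0,0,-0.05,0,0.5],[0,0,-0.05,0,0.5],[0,0,-0.05,0,0]  ,[0,0,-0.05,0,0],[0,0,-0.05,0,0],[0,0,-0.05,0,0],[0,0,-0.05,0,0]]]'
python3 - <<'E'
from h import *
c=Cam("side");w=Cam("wrist");cv2.imwrite("pics/d1.png",w.im[200:440,180:480]); c.crop("d2",240,150,340,240,6)
p,R,s=tool(); print(p,s["grip_width"])
for zz in (0,-13,-19,-30,-40):
    q=p+R@[0,0,zz]; print(zz,((c.proj(q)[0]-[240,150])*6).round(0),"wrist",(w.proj(q)[0]-[180,200]).round(0))
E
```

```text
t: 4.65
eef_pos: [443.2, 117.1, 46.1]
eef_rot: [0.679, 0.734, -0.0, -0.0]
contact_force: [-0.3, 0.4, -0.4]
grip_width: -0.2
[443.25026032 117.12991     46.15336139] 0.24781645437234248
0 [282. 368.] wrist [145.  73.]
-13 [282. 339.] wrist [145.  82.]
-19 [282. 325.] wrist [145.  87.]
-30 [282. 300.] wrist [145.  97.]
-40 [282. 277.] wrist [145. 107.]
```

View pics/d1.png

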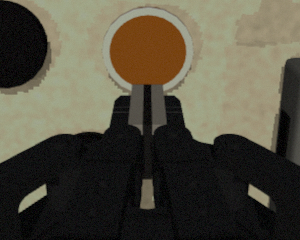

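View pics/d2.png

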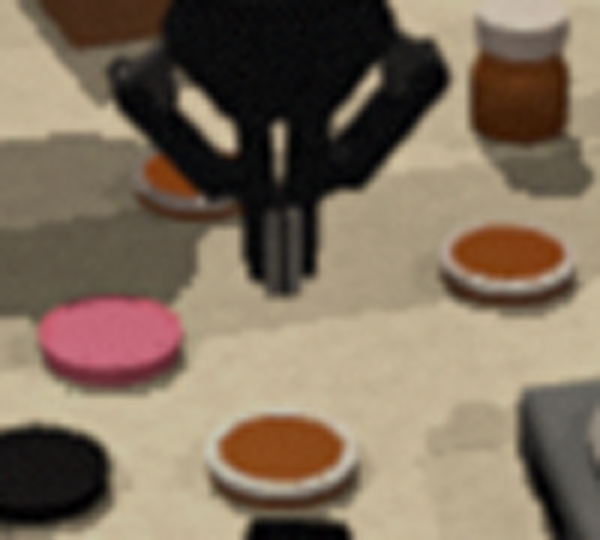

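The side crop shows the shut fingertips at (282,290), while the reported TCP projects to (282,368). So the real tips lie about 34 mm behind the reported TCP, which is why the dish was missed. I'll measure this exactly with a gentle touch of the table on a free spot.

```bash
python3 -m inch '[[[0.065,0,0,0,0],[0.065,0,0,0,0],[0.065,0,0,0,0],[0.065,0,0.03,0,0],[0.065,0,0.07,0,0],[0.065,0,0.07,0,0],[0.065,0,0.07,0,0],[0.065,0,0.07,0,0]]]'
python3 -m inch '[[[0,0,0.001,0,0],[0,0,0.002,0,0],[0,0,0.003,0,0],[0,0,0.004,0,0],[0,0,0.004,0,0]]]'
python3 -m inch '[[[0,0,0.001,0,0],[0,0,0.002,0,0],[0,0,0.002,0,0]]]'
python3 -m inch '[[[0,0,0.001,0,0],[0,0,0.002,0,0],[0,0,0.002,0,0]]]'
```

```text
t: 5.55
eef_pos: [439.2, 181.9, -22.2]
eef_rot: [0.679, 0.734, 0.001, 0.001]
contact_force: [0.1, 0.2, -0.3]
grip_width: 0.2
t: 6.05
eef_pos: [438.1, 181.9, -27.8]
eef_rot: [0.679, 0.734, -0.0, -0.0]
contact_force: [0.0, -0.5, 0.4]
grip_width: -0.2
t: 6.35
eef_pos: [438.0, 181.9, -30.0]
eef_rot: [0.679, 0.734, -0.0, -0.0]
contact_force: [-0.1, 0.4, 0.5]
grip_width: -0.2
t: 6.65
eef_pos: [438.0, 181.9, -32.0]
eef_rot: [0.679, 0.734, -0.0, -0.0]
contact_force: [-0.1, 1.0, 0.0]
grip_width: 0.4
```

```bash
python3 -m inch '[[[0,0,0.001,0,0],[0,0,0.0015,0,0],[0,0,0.0015,0,0]]]'
python3 -m inch '[[[0,0,0.001,0,0],[0,0,0.0015,0,0],[0,0,0.0015,0,0]]]'
```

```text
t: 6.95
eef_pos: [438.1, 181.9, -33.4]
eef_rot: [0.679, 0.734, -0.0, -0.0]
contact_force: [-0.0, -0.8, 0.3]
grip_width: -0.3
t: 7.25
eef_pos: [438.1, 181.9, -34.9]
eef_rot: [0.679, 0.734, -0.0, -0.0]
contact_force: [-0.1, -0.8, -1.1]
grip_width: -0.0
```

Run:
```python
from h import *
c=Cam("side"); c.crop("d3",240,170,340,240,6)
p,R,s=tool(); q=p-[0,0,-34]; print(p,((c.proj([p[0],p[1],0])[0]-[240,170])*6).round(0))
```

```text
[438.11810889 181.93092211 -34.83502927] [257. 262.]
```

View pics/d3.png

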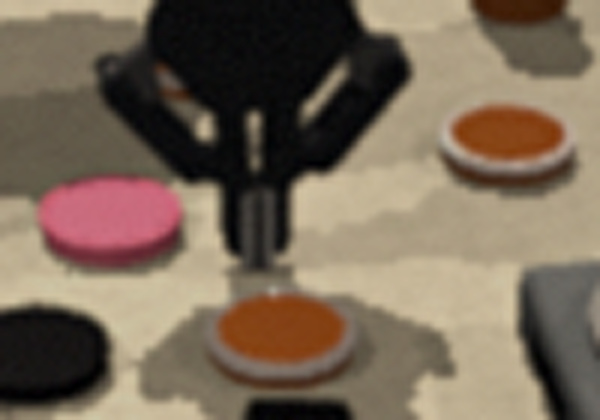

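```bash
python3 -m inch '[[[0,0,0.001,0,0],[0,0,0.0015,0,0],[0,0,0.0015,0,0]]]'|egrep 'pos|force'
python3 -m inch '[[[0,0,0.001,0,0],[0,0,0.001,0,0]]]'|egrep 'pos|force'
python3 -m inch '[[[0,0,0.001,0,0],[0,0,0.001,0,0]]]'|egrep 'pos|force'
```

```text
eef_pos: [438.2, 182.0, -36.0]
contact_force: [-1.2, -0.3, 6.4]
eef_pos: [438.2, 182.0, -36.1]
contact_force: [-7.3, -3.0, 25.1]
eef_pos: [438.3, 182.0, -36.2]
contact_force: [-11.2, -4.4, 43.5]
```

Table contact came at reported z = -36.0, so the shut tips sit 36 mm above the reported TCP. I'll use that offset from here on.

```bash
cat >> h.py <<'E'
OFF=36.0
def gt(x,y,z,ps=None):
    "target for TRUE shut-tip height z"
    return go(x,y,z-OFF,ps)
E
python3 -m inch '[[[0,0,-0.05,0,0.85],[0,0,-0.05,0,0.85],[0,0,-0.05,0,0.85],[-0.064,0.011,-0.05,0,0.85],[-0.064,0.011,-0.05,0,0.85],[-0.064,0.011,-0.05,0,0.85],[-0.064,0.011,-0.05,0,0.85],[-0.064,0.011,-0.05,0,0.85]]]'|egrep 'pos|force'
python3 - <<'E'
from h import *
gt(444.5,117.4,-3,1.65)
E
```

```text
eef_pos: [453.6, 119.6, 11.3]
contact_force: [0.1, -0.5, 0.1]
rows: [-0.0015,-0.0092,0.0503,0.000] | j6 ->0.08 (alt -3.14) at [453.6 119.6  11.3] yaw 1.650 F [ 0.1 -0.5  0.1] w 72.5
```

```bash
python3 -m inch '[[[-0.0015,-0.009,0,0,0.85],[-0.0015,-0.009,0,0,0.85],[-0.0015,-0.009,0.03,0,0.85],[-0.0015,-0.009,0.04,0,0.85],[-0.0015,-0.009,0.05,0,0.85],[-0.0015,-0.009,0.05,0,0.85],[-0.0015,-0.009,0.05,0,0.85]]]'|egrep 'pos|force|width'
python3 -m inch '[[[0,0,0,0,0.6],[0,0,0,0,0.6],[0,0,0,0,0.6],[0,0,0,0,0.6],[0,0,0,0,0.6]]]' 30|egrep 'pos|force|width'
python3 - <<'E'
from h import *
gt(444.5,117.4,-3,1.65)
c=Cam("side"); c.crop("d4",240,170,340,240,6)
E
```

```text
eef_pos: [445.4, 116.9, -38.0]
contact_force: [-0.0, -0.0, 0.0]
grip_width: 72.6
eef_pos: [445.7, 116.8, -37.4]
contact_force: [-1.7, -0.1, 7.2]
grip_width: 57.7
rows: [0.0007,-0.0012,0.0016,-0.000] | j6 ->0.08 (alt +3.14) at [445.7 116.8 -37.4] yaw 1.650 F [-1.7 -0.1  7.2] w 57.7
```

View pics/d4.png

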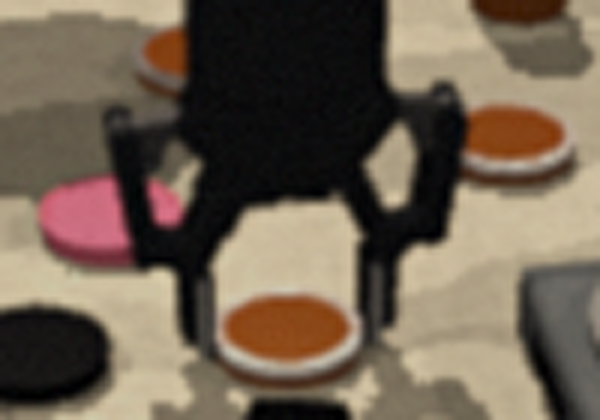

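```bash
python3 -m inch '[[[0,0,-0.01,0,0.6],[0,0,-0.05,0,0.6],[0,0,-0.1,0,0.6],[0,0,-0.14,0,0.6],[0,0,-0.14,0,0.6],[0,0,-0.14,0,0.6],[0,0,-0.14,0,0.6]]]' |egrep 'pos|force|width'
python3 - <<'E'
from h import *
gt(617,56,48,1.65)
c=Cam("side"); c.crop("d5",220,130,360,240,5)
c=Cam("wrist"); cv2.imwrite("pics/d6.png",c.im)
for a,uv,_ in blobs(amber(c),300): print(a,uv.round(1),c.plane(uv,9.5)[0].round(1))
E
```

```text
eef_pos: [444.6, 116.7, 101.2]
contact_force: [0.4, 0.0, -0.4]
grip_width: 58.5
rows: [-0.0741,0.1672,0.0890,-0.000] | j6 ->0.08 (alt +3.14) at [444.6 116.7 101.2] yaw 1.650 F [ 0.4  0.  -0.4] w 58.5
4330 [502.6  35.1] [554.8 264.7   9.5]
2047 [624.2  87.8] [648.8 238.4   9.5]
9673 [326.9 312. ] [451.   43.9   9.5]
```

View pics/d5.png

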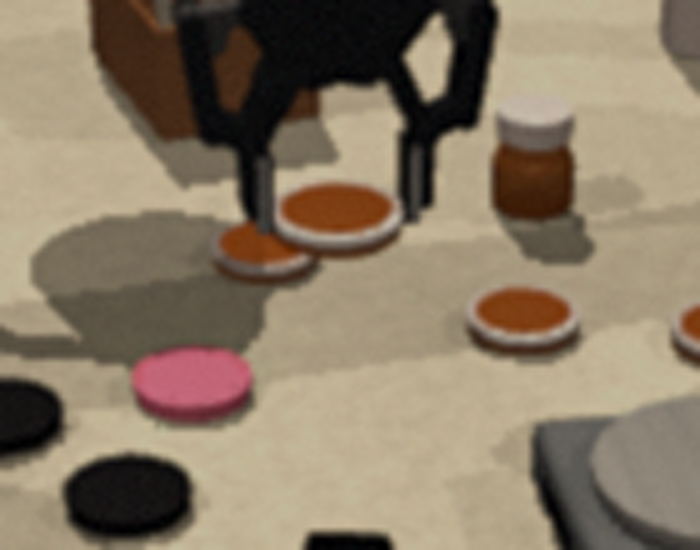

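View pics/d6.png

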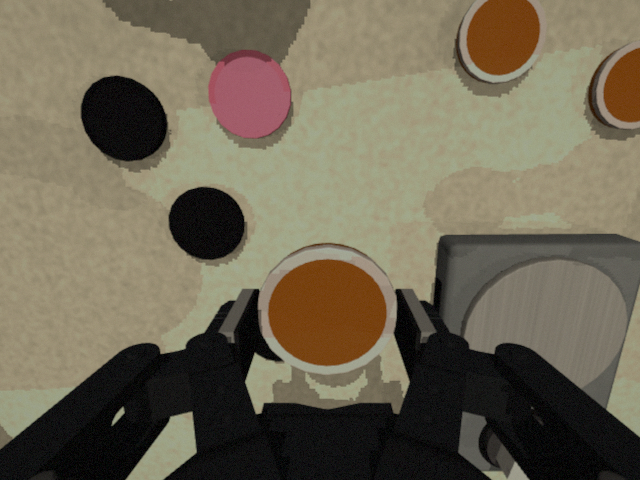

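Run:
```python
from h import *
c=Cam("wrist"); p,R,s=tool()
q=max(blobs(amber(c),300),key=lambda b:b[0]); X=c.plane(q[1],p[2]+37.4+9.5)[0]; print(X, R.T@(X-p))
# plate via wrist after move; neighbors
b=cv2.inRange(cv2.cvtColor(c.im,cv2.COLOR_BGR2HSV),(0,0,0),(0,0,0))
```

```text
[445.43298248 118.03374065 147.64102514] [  1.29817761   0.7985594  -46.90205756]
```

```bash
python3 -m inch '[[[-0.19,0.158,0,0,0.6],[-0.19,0.158,0,0,0.6],[-0.19,0.158,0,0,0.6],[-0.19,0.158,0,0,0.6],[-0.19,0.158,0,0,0.6],[-0.19,0.158,0,0,0.6],[-0.19,0.158,0,0,0.6],[-0.19,0.158,0,0,0.6],[-0.19,0.158,0,0,0.6],[-0.19,0.158,0,0,0.6],[-0.19,0.158,0,0,0.6],[-0.19,0.158,0,0,0.6]]]' |egrep 'pos|force|width'
python3 - <<'E'
from h import *
c=Cam("wrist"); cv2.imwrite("pics/e1.png",c.im)
go(617,56,100,1.65)
print(c.proj([617,56,45]),c.im[190:200:5,300:340:10].tolist())
E
```

```text
eef_pos: [617.7, -59.9, 101.8]
contact_force: [-0.1, 0.8, -0.5]
grip_width: 58.2
rows: [0.1156,0.0084,0.0018,0.000] | j6 ->-0.25 (alt -3.14) at [617.7 -59.9 101.8] yaw 1.650 F [ 0.4  0.3 -0.2] w 57.8
[[339.25794859  62.23103607]] [[[91, 96, 97], [90, 97, 98], [15, 17, 16], [16, 12, 12]], [[90, 98, 102], [31, 33, 33], [12, 12, 11], [46, 49, 52]]]
```

View pics/e1.png

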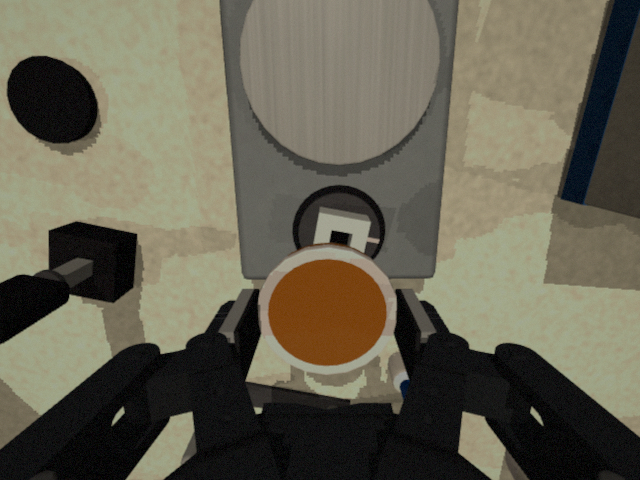

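```bash
python3 -m inch '[[[0.114,0.0075,0,0,0.6],[0.114,0.0075,0,0,0.6],[0.114,0.0075,0,0,0.6],[0.114,0.0075,0,0,0.6],[0.114,0.0075,0,0,0.6],[0.114,0.0075,0,0,0.6],[0.114,0.0075,0.06,0,0.6],[0.114,0.0075,0.06,0,0.6],[0.114,0.0075,0.06,0,0.6],[0.114,0.0075,0.06,0,0.6]]]' |egrep 'pos|force|width'
python3 - <<'E'
from h import *
c=Cam("wrist"); cv2.imwrite("pics/e2.png",c.im)
p,R,s=tool(); q=max(blobs(amber(c),300),key=lambda b:b[0]); X=c.plane(q[1],p[2]+37.4+9.5)[0]; print(X)
go(616.5,55,8,1.65)
E
```

```text
eef_pos: [617.0, 53.6, 43.0]
contact_force: [0.5, -0.5, -0.1]
grip_width: 58.0
[617.71767504  55.19469286  90.26532519]
rows: [0.0013,-0.0008,0.0354,-0.001] | j6 ->-0.07 (alt +3.14) at [617.3  53.7  43.4] yaw 1.649 F [-0.4 -0.1 -0.4] w 57.8
```

View pics/e2.png

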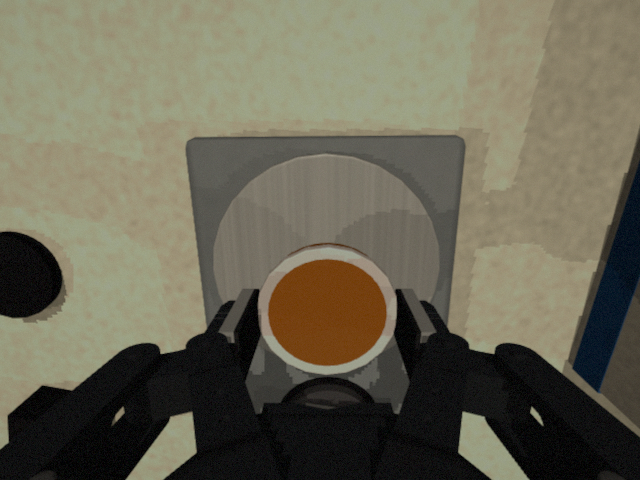

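```bash
python3 -m inch '[[[0.001,-0.0005,0.025,0,0.6],[0.001,-0.0005,0.032,0,0.6],[0.001,-0.0005,0.035,0,0.6],[0.001,-0.0005,0.035,0,0.6],[0.001,-0.0005,0.035,0,0.6]]]' |egrep 'pos|force|width'
```

```text
eef_pos: [616.4, 55.0, 7.8]
contact_force: [0.3, -1.0, 1.7]
grip_width: 57.8
```

```bash
python3 -m inch '[[[0,0,0,0,0.85],[0,0,0,0,0.85],[0,0,0,0,0.85],[0,0,-0.05,0,0.85],[0,0,-0.09,0,1],[0,0,-0.09,0,1],[0,0,-0.09,0,1],[0,0,-0.09,0,1]]]' |egrep 'pos|force|width'
python3 - <<'E'
from h import *
c=Cam("wrist"); cv2.imwrite("pics/e3.png",c.im)
q=max(blobs(amber(c),300),key=lambda b:b[0]); print(c.plane(q[1],54.5))
t=Cam("top")
for a,uv,_ in blobs(amber(t),200): print(a,uv.round(1),t.plane(uv,9)[0].round(1))
go(555,264.5,60,1.65)
E
```

```text
eef_pos: [615.0, 55.0, 95.5]
contact_force: [0.2, -0.2, -0.2]
grip_width: 85.4
[[617.11448519  55.98982442  54.5       ]]
3244 [46.6 26.7] [1037.7  641.     9. ]
3152 [116.3  91.7] [870.4 469.2   9. ]
555 [511.9 100. ] [ 832.6 -513.9    9. ]
1140 [555.8 108. ] [ 810.2 -623.7    9. ]
281 [210.4 174.5] [659.3 240.2   9. ]
290 [201.2 216.8] [555.5 263.7   9. ]
603 [ 79.1 283.6] [400.  558.6   9. ]
299 [166.2 270.9] [425.7 349.5   9. ]
rows: [0.2136,-0.0431,0.0354,-0.000] | j6 ->-0.07 (alt +3.14) at [614.9  55.   95.3] yaw 1.650 F [-0.1  0.3 -0.3] w 85.6
```

View pics/e3.png

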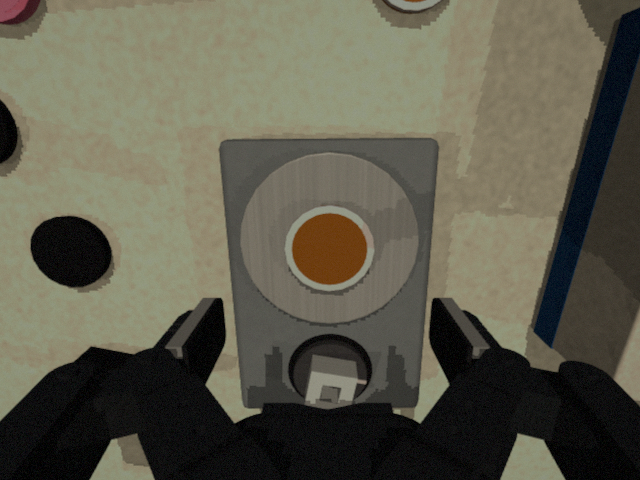

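```bash
python3 -m inch '[[[0.213,-0.043,0,0,0.85],[0.213,-0.043,0,0,0.85],[0.213,-0.043,0,0,0.85],[0.213,-0.043,0,0,0.85],[0.213,-0.043,0,0,0.85],[0.213,-0.043,0.03,0,0.85],[0.213,-0.043,0.06,0,0.85],[0.213,-0.043,0.075,0,0.85],[0.213,-0.043,0.075,0,0.85],[0.213,-0.043,0.075,0,0.85],[0.213,-0.043,0.075,0,0.85]]]' |egrep 'pos|force|width'
python3 - <<'E'
from h import *
c=Cam("wrist"); cv2.imwrite("pics/f1.png",c.im)
for a,uv,_ in blobs(amber(c),300): X=c.plane(uv,9.5)[0]; print(a,uv.round(1),X.round(1))
go(555,264.2,-36.5,1.65)
E
```

```text
eef_pos: [557.0, 264.1, 23.0]
contact_force: [0.0, 0.9, 1.1]
grip_width: 72.6
8061 [80.1 84.2] [425.4 351.4   9.5]
5147 [321.5 261.9] [554.6 265.3   9.5]
3914 [491.3 307.5] [660.2 243.9   9.5]
rows: [0.0002,-0.0020,0.0595,-0.001] | j6 ->0.29 (alt +3.14) at [556.9 264.1  23. ] yaw 1.649 F [0.1 0.2 0.1] w 72.9
```

View pics/f1.png

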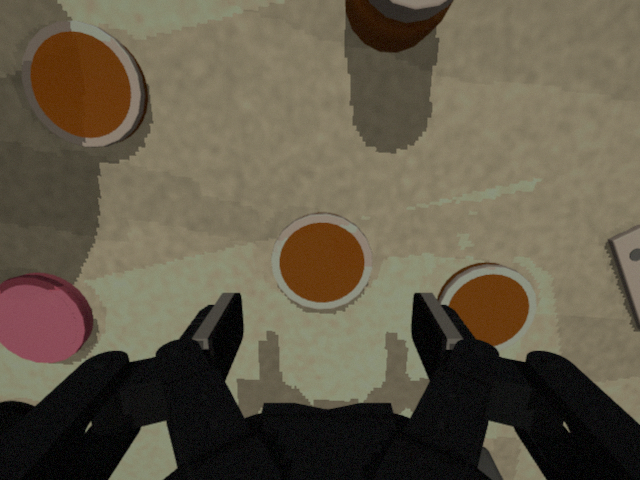

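```bash
python3 -m inch '[[[0,-0.0015,0.03,0,0.85],[0,-0.0015,0.05,0,0.85],[0,-0.0015,0.059,0,0.85],[0,-0.0015,0.059,0,0.85],[0,-0.0015,0.059,0,0.85],[0,-0.0015,0.059,0,0.6],[0,-0.0015,0.059,0,0.6],[0,-0.0015,0.059,0,0.6],[0,-0.0015,0.059,0,0.6]]]' |egrep 'pos|force|width'
python3 -m inch '[[[0,0,-0.01,0,0.6],[0,0,-0.05,0,0.6],[0,0,-0.1,0,0.6],[0,0,-0.13,0,0.6],[0,0,-0.13,0,0.6],[0,0,-0.13,0,0.6]]]' |egrep 'pos|force|width'
python3 - <<'E'
from h import *
c=Cam("wrist"); p,R,s=tool()
q=max(blobs(amber(c),300),key=lambda b:b[0]); X=c.plane(q[1],p[2]+36.5+9.5)[0]; print(q[1],X,R.T@(X-p))
go(616.5,55,70,1.65)
E
```

```text
eef_pos: [555.4, 264.2, -35.6]
contact_force: [-2.2, -0.8, 7.0]
grip_width: 58.3
eef_pos: [554.7, 263.9, 93.8]
contact_force: [-0.0, 0.3, -0.3]
grip_width: 58.1
[326.97136239 309.46325542] [555.4632967  265.34237927 138.48989355] [  1.52908262   1.45352443 -46.0009412 ]
rows: [-0.2130,0.0457,0.0225,-0.000] | j6 ->0.29 (alt +3.14) at [554.1 263.7  92.5] yaw 1.650 F [ 0.7  0.1 -1.3] w 58.0
```

```bash
python3 -m inch '[[[-0.213,0.046,0,0,0.6],[-0.213,0.046,0,0,0.6],[-0.213,0.046,0,0,0.6],[-0.213,0.046,0,0,0.6],[-0.213,0.046,0,0,0.6],[-0.213,0.046,0.02,0,0.6],[-0.213,0.046,0.05,0,0.6],[-0.213,0.046,0.055,0,0.6],[-0.213,0.046,0.055,0,0.6],[-0.213,0.046,0.055,0,0.6],[-0.213,0.046,0.055,0,0.6]]]' |egrep 'pos|force|width'
python3 - <<'E'
from h import *
c=Cam("wrist"); p,R,s=tool(); cv2.imwrite("pics/f2.png",c.im)
q=max(blobs(amber(c),300),key=lambda b:b[0]); X=c.plane(q[1],p[2]+35.6+9.5)[0]; print(X)
go(616.5,55,20,1.65)
E
```

```text
eef_pos: [617.9, 55.5, 38.9]
contact_force: [0.7, -1.0, -0.2]
grip_width: 57.9
[618.56026191  57.02979214  83.95030669]
rows: [-0.0003,-0.0014,0.0188,0.000] | j6 ->-0.06 (alt -3.14) at [617.8  55.4  38.9] yaw 1.650 F [-0.3 -0.5  0.4] w 57.9
```

```bash
python3 -m inch '[[[-0.001,-0.001,0.01,0,0.6],[-0.001,-0.001,0.016,0,0.6],[-0.001,-0.001,0.019,0,0.6],[-0.001,-0.001,0.019,0,0.6],[-0.001,-0.001,0.019,0,0.6]]]' |egrep 'pos|force|width'
```

```text
eef_pos: [615.8, 54.0, 19.4]
contact_force: [-7.9, -0.7, 13.5]
grip_width: 58.0
```

```bash
python3 -m inch '[[[0,0.0005,-0.0007,0,0.6],[0,0.0005,-0.0007,0,0.6],[0,0.0005,-0.0007,0,0.8],[0,0.0005,-0.0007,0,0.8],[0,0.0005,-0.0007,0,0.8],[0,0,-0.05,0,0.85],[0,0,-0.08,0,1],[0,0,-0.08,0,1],[0,0,-0.08,0,1],[0,0,-0.08,0,1]]]' |egrep 'pos|force|width'
python3 - <<'E'
from h import *
c=Cam("wrist"); cv2.imwrite("pics/f3.png",c.im[120:420,180:480])
q=max(blobs(amber(c),300),key=lambda b:b[0]); print(c.plane(q[1],64.5))
t=Cam("top")
for a,uv,_ in blobs(amber(t),200): print(a,uv.round(1),t.plane(uv,9)[0].round(1))
go(658.5,242,20,1.65)
E
```

```text
eef_pos: [615.6, 54.1, 97.4]
contact_force: [-0.5, -0.8, -0.1]
grip_width: 85.5
[[617.52540771  55.34474886  64.5       ]]
3315 [46.5 26.7] [1037.6  641.1    9. ]
3109 [116.2  91.8] [870.2 469.5   9. ]
561 [511.8 100.2] [ 832.  -513.7    9. ]
1133 [555.8 107.9] [ 810.5 -623.9    9. ]
281 [210.3 174.5] [659.2 240.4   9. ]
604 [ 79.2 283.8] [399.6 558.5   9. ]
299 [166.2 271. ] [425.6 349.7   9. ]
rows: [0.1839,0.0577,0.0773,-0.000] | j6 ->-0.07 (alt +3.14) at [615.6  54.1  97.4] yaw 1.650 F [ 0.2 -0.3  0.1] w 85.5
```

View pics/f3.png

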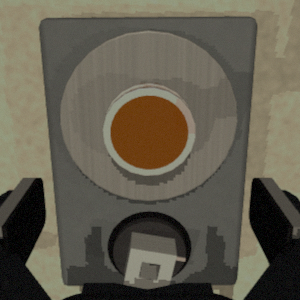

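```bash
python3 -m inch '[[[0.184,0.057,0,0,0.85],[0.184,0.057,0,0,0.85],[0.184,0.057,0,0,0.85],[0.184,0.057,0,0,0.85],[0.184,0.057,0,0,0.85],[0.184,0.057,0.03,0,0.85],[0.184,0.057,0.06,0,0.85],[0.184,0.057,0.075,0,0.85],[0.184,0.057,0.075,0,0.85],[0.184,0.057,0.075,0,0.85],[0.184,0.057,0.075,0,0.85]]]' |egrep 'pos|force|width'
python3 - <<'E'
from h import *
c=Cam("wrist"); cv2.imwrite("pics/g1.png",c.im)
for a,uv,_ in blobs(amber(c),300): X=c.plane(uv,9.5)[0]; print(a,uv.round(1),X.round(1))
go(659,241.0,-36.3,1.65)
E
```

```text
eef_pos: [659.5, 242.1, 25.4]
contact_force: [-0.6, -0.1, 0.1]
grip_width: 72.5
4995 [323.2 263.1] [658.3 241.8   9.5]
rows: [-0.0011,-0.0007,0.0616,-0.000] | j6 ->0.21 (alt +3.14) at [659.5 242.1  25.3] yaw 1.650 F [ 0.2 -0.2 -0. ] w 72.4
```

View pics/g1.png

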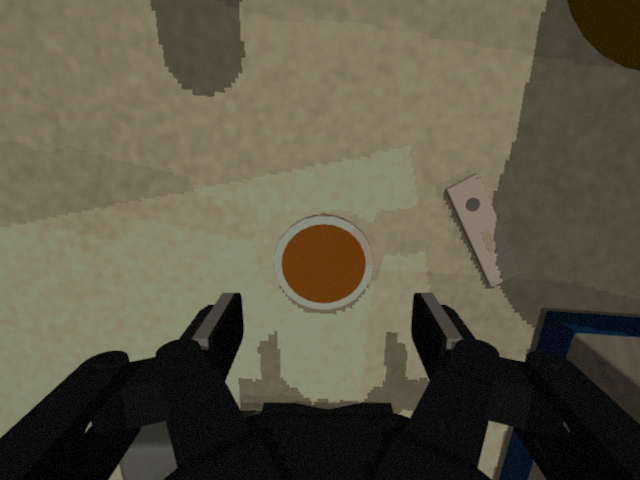

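```bash
python3 -m inch '[[[-0.0015,-0.001,0.03,0,0.85],[-0.0015,-0.001,0.05,0,0.85],[-0.0015,-0.001,0.061,0,0.85],[-0.0015,-0.001,0.061,0,0.85],[-0.0015,-0.001,0.061,0,0.85],[-0.0015,-0.001,0.061,0,0.6],[-0.0015,-0.001,0.061,0,0.6],[-0.0015,-0.001,0.061,0,0.6],[-0.0015,-0.001,0.061,0,0.6]]]' |egrep 'pos|force|width'
python3 -m inch '[[[0,0,-0.01,0,0.6],[0,0,-0.05,0,0.6],[0,0,-0.1,0,0.6],[0,0,-0.13,0,0.6],[0,0,-0.13,0,0.6],[0,0,-0.13,0,0.6]]]' |egrep 'pos|force|width'
python3 - <<'E'
from h import *
c=Cam("wrist"); p,R,s=tool()
q=max(blobs(amber(c),300),key=lambda b:b[0]); X=c.plane(q[1],p[2]+35.6+9.5)[0]; print(q[1],X,R.T@(X-p))
go(616.5,55,70,1.65)
E
```

```text
eef_pos: [658.6, 240.8, -35.7]
contact_force: [-1.3, -1.6, 7.4]
grip_width: 57.8
eef_pos: [657.8, 240.5, 93.6]
contact_force: [-0.1, -0.3, -0.8]
grip_width: 58.5
[326.90224932 309.78137482] [658.59650431 241.15527506 137.2736167 ] [  0.74207412   1.472586   -45.10171728]
rows: [-0.1815,-0.0551,0.0223,-0.000] | j6 ->0.20 (alt +3.14) at [657.1 240.3  92.2] yaw 1.650 F [-1.2  0.4 -1.5] w 57.9
```

```bash
python3 -m inch '[[[-0.181,-0.056,0,0,0.6],[-0.181,-0.056,0,0,0.6],[-0.181,-0.056,0,0,0.6],[-0.181,-0.056,0,0,0.6],[-0.181,-0.056,0,0,0.6],[-0.181,-0.056,0.02,0,0.6],[-0.181,-0.056,0.045,0,0.6],[-0.181,-0.056,0.045,0,0.6],[-0.181,-0.056,0.045,0,0.6],[-0.181,-0.056,0.045,0,0.6],[-0.181,-0.056,0.045,0,0.6]]]' |egrep 'pos|force|width'
python3 - <<'E'
from h import *
c=Cam("wrist"); p,R,s=tool(); cv2.imwrite("pics/g2.png",c.im)
q=max(blobs(amber(c),300),key=lambda b:b[0]); X=c.plane(q[1],p[2]+35.7+9.5)[0]; print(X)
go(616.2,55,30,1.65)
E
```

```text
eef_pos: [616.7, 55.8, 48.7]
contact_force: [-0.0, 1.1, -0.3]
grip_width: 57.8
[617.43030426  57.25160802  93.77147666]
rows: [-0.0007,-0.0005,0.0186,-0.000] | j6 ->-0.06 (alt +3.14) at [616.6  55.7  48.6] yaw 1.650 F [ 0.  0. -0.] w 57.9
```

```bash
python3 -m inch '[[[-0.0015,0,0.01,0,0.6],[-0.0015,0,0.016,0,0.6],[-0.0015,0,0.018,0,0.6],[-0.0015,0,0.018,0,0.6],[-0.0015,0,0.018,0,0.6]]]' |egrep 'pos|force|width'
python3 - <<'E'
from h import *
c=Cam("wrist"); p,R,s=tool()
q=max(blobs(amber(c),300),key=lambda b:b[0]); X=c.plane(q[1],p[2]+35.7+9.5)[0]; print(X)
E
```

```text
eef_pos: [616.2, 54.1, 29.4]
contact_force: [-1.2, -0.2, -0.5]
grip_width: 57.9
[616.92167383  55.57760152  74.6190587 ]
```

```bash
python3 -m inch '[[[0,0,0,0,0.8],[0,0,0,0,0.8],[0,0,0,0,0.8],[0,0,0,0,0.8],[0,0,-0.05,0,0.85],[0,0,-0.07,0,1],[0,0,-0.07,0,1],[0,0,-0.07,0,1],[0,0,-0.07,0,1]]]' |egrep 'pos|force|width'
python3 - <<'E'
from h import *
c=Cam("wrist"); cv2.imwrite("pics/g3.png",c.im[120:420,180:480])
q=max(blobs(amber(c),300),key=lambda b:b[0]); print(c.plane(q[1],74.5))
t=Cam("top")
for a,uv,_ in blobs(amber(t),200): print(a,uv.round(1),t.plane(uv,9)[0].round(1))
s=Cam("side"); s.crop("g4",310,180,430,290,5)
go(425.5,349.5,98,1.65);go(425.5,349.5,25,1.65)
E
```

```text
eef_pos: [615.5, 54.1, 98.4]
contact_force: [0.7, 0.2, 0.6]
grip_width: 85.3
[[616.97344861  55.24699362  74.5       ]]
3276 [46.7 27.1] [1036.8  640.8    9. ]
3146 [116.4  91.8] [870.2 469.    9. ]
561 [511.9 100.2] [ 832.2 -513.9    9. ]
1132 [555.8 107.9] [ 810.5 -623.8    9. ]
598 [ 79.  283.8] [399.6 558.8   9. ]
299 [166.2 270.9] [425.7 349.7   9. ]
rows: [0.3095,-0.1663,0.0009,-0.000] | j6 ->-0.07 (alt +3.14) at [615.7  54.1  98.6] yaw 1.650 F [-0.4 -0.1  0.4] w 85.1
rows: [0.3095,-0.1662,0.0739,-0.000] | j6 ->-0.07 (alt +3.14) at [615.7  54.1  98.6] yaw 1.650 F [-0.4 -0.1  0.4] w 85.1
```

View pics/g4.png

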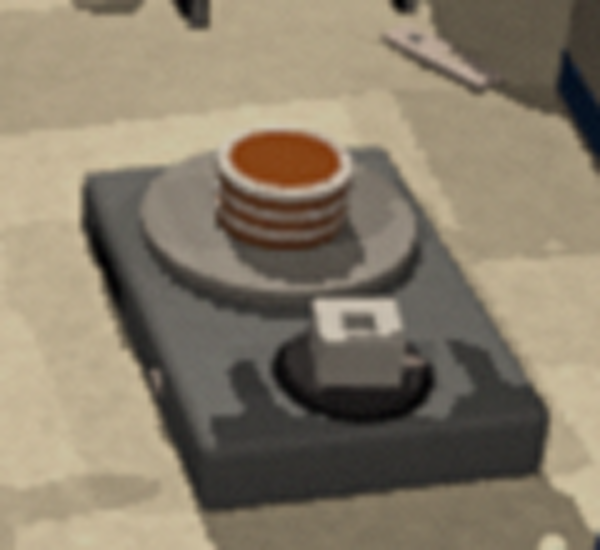

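View pics/g3.png

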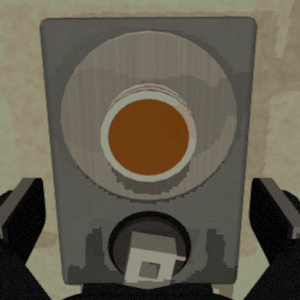

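```bash
python3 -m inch '[[[0.31,-0.166,0,0,0.85],[0.31,-0.166,0,0,0.85],[0.31,-0.166,0,0,0.85],[0.31,-0.166,0,0,0.85],[0.31,-0.166,0,0,0.85],[0.31,-0.166,0,0,0.85],[0.31,-0.166,0,0,0.85],[0.31,-0.166,0.04,0,0.85],[0.31,-0.166,0.075,0,0.85],[0.31,-0.166,0.075,0,0.85],[0.31,-0.166,0.075,0,0.85],[0.31,-0.166,0.075,0,0.85],[0.31,-0.166,0.075,0,0.85]]]' |egrep 'pos|force|width'
python3 - <<'E'
from h import *
c=Cam("wrist"); cv2.imwrite("pics/h1.png",c.im)
for a,uv,_ in blobs(amber(c),300): X=c.plane(uv,9.5)[0]; print(a,uv.round(1),X.round(1))
go(425.5,349.5,-36.3,1.65)
E
```

```text
eef_pos: [427.4, 350.3, 26.3]
contact_force: [-0.6, -0.5, -0.4]
grip_width: 73.0
1493 [612.6 171.7] [581.9 415.9   9.5]
5042 [322.4 260.7] [425.5 351.2   9.5]
rows: [-0.0007,-0.0019,0.0624,-0.001] | j6 ->0.52 (alt +3.14) at [427.2 350.3  26.1] yaw 1.649 F [-0.3  0.5  0.8] w 72.0
```

View pics/h1.png

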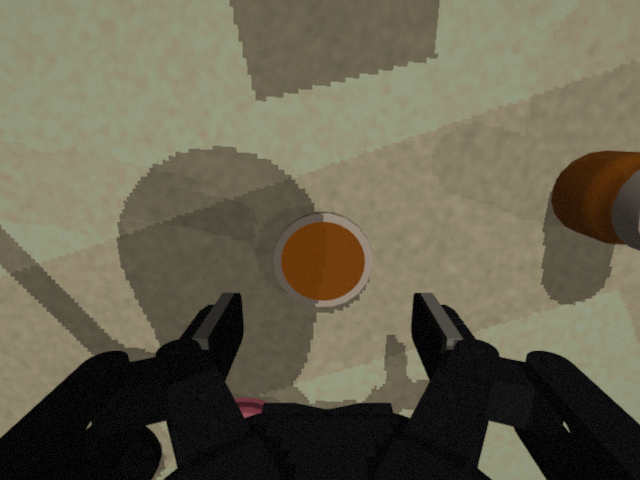

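```bash
python3 -m inch '[[[-0.0005,-0.0015,0.03,0,0.85],[-0.0005,-0.0015,0.05,0,0.85],[-0.0005,-0.0015,0.062,0,0.85],[-0.0005,-0.0015,0.062,0,0.85],[-0.0005,-0.0015,0.062,0,0.85],[-0.0005,-0.0015,0.062,0,0.6],[-0.0005,-0.0015,0.062,0,0.6],[-0.0005,-0.0015,0.062,0,0.6],[-0.0005,-0.0015,0.062,0,0.6]]]' |egrep 'pos|force|width'
python3 -m inch '[[[0,0,-0.01,0,0.6],[0,0,-0.05,0,0.6],[0,0,-0.1,0,0.6],[0,0,-0.14,0,0.6],[0,0,-0.14,0,0.6],[0,0,-0.14,0,0.6],[0,0,-0.14,0,0.6]]]' |egrep 'pos|force|width'
python3 - <<'E'
from h import *
c=Cam("wrist"); p,R,s=tool()
q=max(blobs(amber(c),300),key=lambda b:b[0]); X=c.plane(q[1],p[2]+35.6+9.5)[0]; print(q[1],X,R.T@(X-p))
go(616.5,55,70,1.65)
E
```

```text
eef_pos: [425.6, 349.9, -35.9]
contact_force: [-1.6, -0.9, 7.6]
grip_width: 58.1
eef_pos: [424.3, 349.0, 102.0]
contact_force: [-0.6, -0.7, -1.1]
grip_width: 58.3
[326.91323437 309.30399331] [425.1022465  350.51556206 146.73300363] [  1.45847204   0.93550937 -45.10335945]
rows: [-0.3082,0.1686,0.0316,-0.000] | j6 ->0.52 (alt +3.14) at [424.2 348.9 101.6] yaw 1.650 F [-0.1 -0.9 -1.3] w 57.8
```

Bottom offset is 35.9, so the release height on the three-dish stack (75 mm) is z_rep of about 39.3.

```bash
python3 -m inch '[[[-0.308,0.168,0,0,0.6],[-0.308,0.168,0,0,0.6],[-0.308,0.168,0,0,0.6],[-0.308,0.168,0,0,0.6],[-0.308,0.168,0,0,0.6],[-0.308,0.168,0,0,0.6],[-0.308,0.168,0,0,0.6],[-0.308,0.168,0,0,0.6],[-0.308,0.168,0.03,0,0.6],[-0.308,0.168,0.042,0,0.6],[-0.308,0.168,0.042,0,0.6],[-0.308,0.168,0.042,0,0.6],[-0.308,0.168,0.042,0,0.6]]]' |egrep 'pos|force|width'
python3 - <<'E'
from h import *
c=Cam("wrist"); p,R,s=tool(); cv2.imwrite("pics/h2.png",c.im)
q=max(blobs(amber(c),300),key=lambda b:b[0]); X=c.plane(q[1],p[2]+35.9+9.5)[0]; print(X)
go(p[0]+617-X[0],p[1]+55.4-X[1],39.4,1.65)
E
```

```text
eef_pos: [617.1, 56.0, 61.6]
contact_force: [0.4, -0.5, -0.2]
grip_width: 58.0
[617.77977317  57.93265307 107.09571567]
rows: [-0.0025,-0.0010,0.0223,0.000] | j6 ->-0.06 (alt -3.14) at [617.2  55.9  61.7] yaw 1.650 F [-0.7 -0.2  0.5] w 57.8
```

```bash
python3 -m inch '[[[-0.002,0,0.01,0,0.6],[-0.002,0,0.018,0,0.6],[-0.002,0,0.0215,0,0.6],[-0.002,0,0.0215,0,0.6],[-0.002,0,0.0215,0,0.6]]]' |egrep 'pos|force|width'
python3 - <<'E'
from h import *
c=Cam("wrist"); p,R,s=tool()
q=max(blobs(amber(c),300),key=lambda b:b[0]); X=c.plane(q[1],p[2]+35.9+9.5)[0]; print(X,p)
E
```

```text
eef_pos: [616.4, 53.5, 39.1]
contact_force: [-2.7, -0.8, 5.0]
grip_width: 58.2
[617.13409059  55.38391438  84.57219137] [616.41261071  53.53700021  39.17219137]
```

```bash
python3 -m inch '[[[0,0,-0.0003,0,0.8],[0,0,-0.0003,0,0.8],[0,0,-0.0003,0,0.8],[0,0,-0.0003,0,0.8],[0,0,-0.05,0,0.85],[0,0,-0.09,0,1],[0,0,-0.09,0,1],[0,0,-0.09,0,1],[0,0,-0.09,0,1]]]' |egrep 't:|pos|force|width'
python3 - <<'E'
from h import *
c=Cam("wrist"); cv2.imwrite("pics/h3.png",c.im)
q=max(blobs(amber(c),300),key=lambda b:b[0]); print(c.plane(q[1],84.5))
s=Cam("side"); s.crop("h4",300,180,440,290,5)
t=Cam("top"); im=cv2.GaussianBlur(t.im,(3,3),0); gs=im.astype(int).mean(2)
def win(m,x0,y0,x1,y1):
    o=np.zeros_like(m); o[y0:y1,x0:x1]=m[y0:y1,x0:x1]; return o
def rect(m,z,n):
    a,uv,mm=max(blobs(m,20),key=lambda q:q[0]); cn=max(cv2.findContours(mm.astype(np.uint8),0,1)[0],key=len)
    (cx,cy),(w,h),an=cv2.minAreaRect(cn); box=cv2.boxPoints(((cx,cy),(w,h),an)); print(n,a,uv.round(1),(cx,cy,w,h,an)); P=t.plane(box,z); print(P[:,:2].round(1).tolist(), t.plane((cx,cy),z)[0].round(1))
print(gs[200,395:415].round(),gs[226,450:482].round())
rect(win(gs<58,390,160,420,240),4,"rest")
rect(win(gs<12,455,180,490,270),115,"shieldtop")
E
```

```text
t: 31.3
eef_pos: [616.1, 53.6, 127.9]
eef_rot: [0.679, 0.734, -0.001, -0.001]
contact_force: [0.2, 0.2, -0.1]
grip_width: 85.4
[[617.32845912  55.00172507  84.5       ]]
[127. 128. 129. 115.  80.  49.  38.  36.  36.  37.  37.  37.  38.  44.
  63.  83.  92.  92.  92.  92.] [77. 76. 80. 75. 68. 61. 50. 39. 37. 46. 57. 55. 38. 23. 18. 17. 16. 16.
 16. 16. 15. 12.  8.  6.  8. 14. 33. 60. 79. 86. 88. 88.]
rest 519 [404.1 199.4] (403.7772521972656, 200.41595458984375, 10.695379257202148, 56.1334114074707, 6.632514476776123)
[[518.9, -211.1], [657.2, -231.9], [653.6, -258.2], [515.3, -237.3]] [ 586.  -234.6    4. ]
shieldtop 157 [473.4 234. ] (473.37933349609375, 232.55172729492188, 41.19055938720703, 4.152274131774902, 85.2363510131836)
[[542.1, -365.0], [542.6, -374.5], [448.7, -378.4], [448.1, -368.9]] [ 495.3 -371.7  115. ]
```

View pics/h4.png

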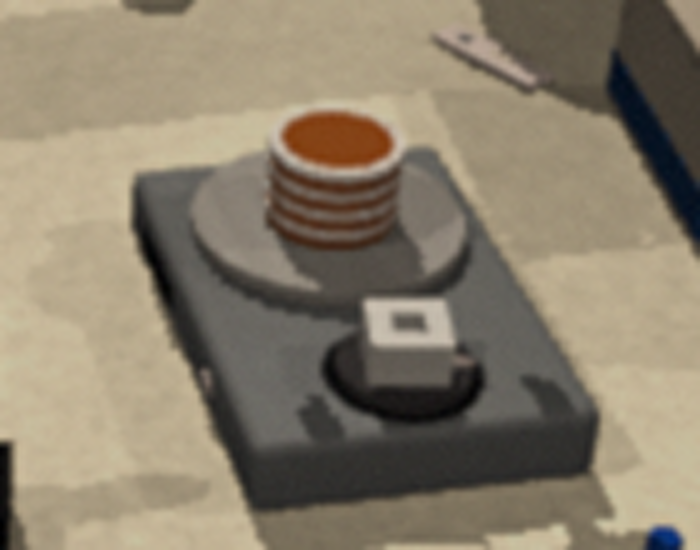

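View pics/h3.png

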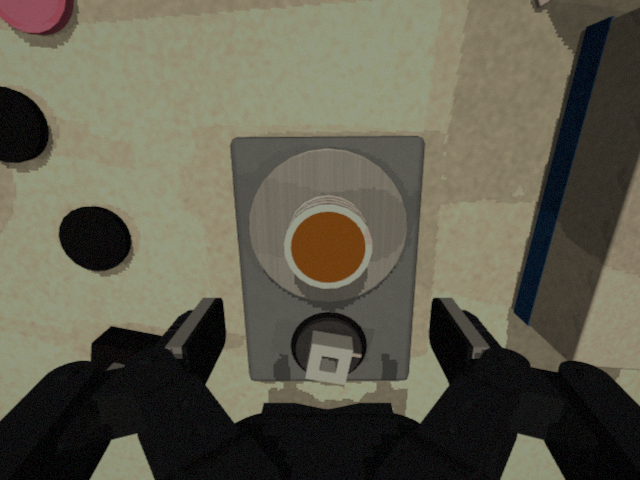

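The stack of four is straight on the plate: the wrist view shows the top dish at (328,247), or (617.3, 55.0) in world. Next is the shield.

```bash
python3 -m inch '[[[0,0,-0.03,0,1],[-0.413,-0.152,-0.03,1.65,1],[-0.413,-0.152,-0.03,1.65,1],[-0.413,-0.152,-0.03,1.65,1],[-0.413,-0.152,-0.03,1.65,1],[-0.413,-0.152,-0.03,1.65,1],[-0.413,-0.152,-0.03,1.65,1],[-0.413,-0.152,-0.03,1.65,1],[-0.413,-0.152,-0.03,1.65,1],[-0.413,-0.152,-0.03,1.65,1],[-0.413,-0.152,-0.03,1.65,1],[-0.413,-0.152,-0.03,1.65,1],[-0.413,-0.152,-0.03,1.65,1],[-0.413,-0.152,-0.03,1.65,1],[-0.413,-0.152,-0.03,1.65,1]]]' |egrep 't:|pos|force|width'
python3 - <<'E'
from h import *
c=Cam("wrist"); cv2.imwrite("pics/i1.png",c.im); go(497,-370,150,0)
t=Cam("top"); t.crop("i2",380,150,520,290,5)
E
```

```text
t: 32.95
eef_pos: [497.9, -369.8, 159.0]
eef_rot: [1.0, 0.002, -0.0, -0.0]
contact_force: [0.0, 0.7, -0.3]
grip_width: 85.1
rows: [-0.0010,0.0002,0.0090,0.003] | j6 ->0.86 (alt -3.14) at [ 498.  -369.8  159. ] yaw 0.003 F [ 0.2  0.7 -0.6] w 85.6
```

View pics/i1.png

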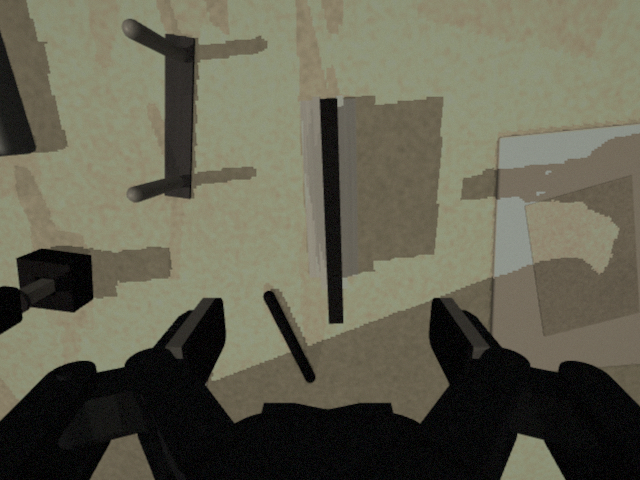

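Run:
```python
from h import *
c=Cam("wrist"); gs=cv2.GaussianBlur(c.im,(3,3),0).astype(int).mean(2)
def win(m,x0,y0,x1,y1):
    o=np.zeros_like(m); o[y0:y1,x0:x1]=m[y0:y1,x0:x1]; return o
def rect(m,z,n):
    a,uv,mm=max(blobs(m,20),key=lambda q:q[0]); cn=max(cv2.findContours(mm.astype(np.uint8),0,1)[0],key=len).reshape(-1,2)
    P=c.plane(cn,z)[:,:2].astype(np.float32); r=cv2.minAreaRect(P); print(n,a,np.round(r[0],1),np.round(r[1],1),round(r[2],2)); print(cv2.boxPoints(r).round(1).tolist())
    return cn,P
rect(win(gs<20,310,85,350,335),115,"shield top")
cn,P=rect(win(gs<45,160,30,200,200),4,"rest")
# robust long edge: right (-y) edge of strip, rows 70..165
e=[]
for r in range(68,165):
    row=gs[r,150:215]; idx=np.where(row<48)[0]
    e.append((150+idx.min(),150+idx.max(),r))
e=np.array(e,float)
for k in (0,1):
    Q=c.plane(e[:,[k,2]],4); f=np.polyfit(Q[:,0],Q[:,1],1); print("edge",k,f, "angle",np.degrees(np.arctan(f[0])),"y at 586",np.polyval(f,586))
print(gs[120,155:205].round())
# post tops
for uv in [(131,27),(135,194)]: print(c.plane(uv,79))
print(c.plane([(165,36),(195,37),(192,197),(166,193)],4).round(1))
```

```text
shield top 2694 [ 517.9 -373.2] [147.9   8.4] 2.41
[[443.8999938964844, -372.1000061035156], [444.20001220703125, -380.5], [592.0, -374.29998779296875], [591.5999755859375, -365.8999938964844]]
rest 2498 [ 584.2 -232.5] [ 28.9 137.2] 82.37
[[514.2999877929688, -237.6999969482422], [650.2000122070312, -255.89999389648438], [654.0999755859375, -227.3000030517578], [518.0999755859375, -209.10000610351562]]
edge 0 [-1.38451772e-01 -1.42951020e+02] angle -7.882590279806815 y at 586 -224.08375884671182
edge 1 [-1.34159392e-01 -1.68292914e+02] angle -7.64114129497257 y at 586 -246.91031819066222
[121. 121. 122. 123. 124. 124. 124. 126. 123. 100.  67.  49.  46.  45.
  44.  45.  46.  46.  46.  46.  47.  48.  47.  46.  45.  45.  46.  46.
  47.  48.  48.  48.  48.  48.  48.  45.  40.  50.  75.  92.  94. 100.
 116. 131. 136. 137. 137. 137. 136. 135.]
[[ 639.47654946 -240.84263159   79.        ]]
[[ 529.35506536 -226.47411855   79.        ]]
[[ 652.6 -231.3    4. ]
 [ 651.9 -256.8    4. ]
 [ 514.5 -239.4    4. ]
 [ 518.3 -214.8    4. ]]
```

```bash
python3 - <<'E'
from h import *
go(518,-373.2,100,0.042); go(518,-373.2,49,0.042)
E
python3 -m inch '[[[0.02,0.003,0.05,-0.04,0.6],[0.02,0.003,0.055,-0.04,0.6],[0.02,0.003,0.055,-0.04,0.6],[0.02,0.003,0.055,-0.04,0.6],[0.02,0.003,0.055,-0.04,0.6],[0.02,0.003,0.055,-0.04,0.6]]]' |egrep 't:|pos|force|width'
python3 - <<'E'
from h import *
c=Cam("wrist"); cv2.imwrite("pics/j1.png",c.im); go(518,-373.2,49,0.042)
gs=cv2.GaussianBlur(c.im,(3,3),0).astype(int).mean(2)
for r in (100,150,200): print(r,np.where(gs[r,280:380]<20)[0]+280)
E
```

```text
rows: [0.0200,0.0034,0.0592,-0.040] | j6 ->0.81 (alt +3.10) at [ 498.  -369.9  159.2] yaw 0.002 F [-0.6  0.1  0.5] w 85.4
rows: [0.0200,0.0034,0.1102,-0.040] | j6 ->0.81 (alt +3.10) at [ 498.  -369.9  159.2] yaw 0.002 F [-0.6  0.1  0.5] w 85.4
t: 33.7
eef_pos: [518.1, -373.5, 105.6]
eef_rot: [1.0, 0.02, 0.001, 0.001]
contact_force: [0.1, -0.3, -0.4]
grip_width: 51.1
rows: [-0.0001,-0.0003,0.0564,-0.002] | j6 ->0.83 (alt +3.14) at [ 518.1 -373.4  105.4] yaw 0.040 F [-0.4 -0.4 -0.8] w 51.1
100 []
150 [317 318 320 321 322 323 324 325 326 327 328 329 330 331 332 333 334 335]
200 [318 319 320 321 322 323 324 325 326 328 329]
```

View pics/j1.png

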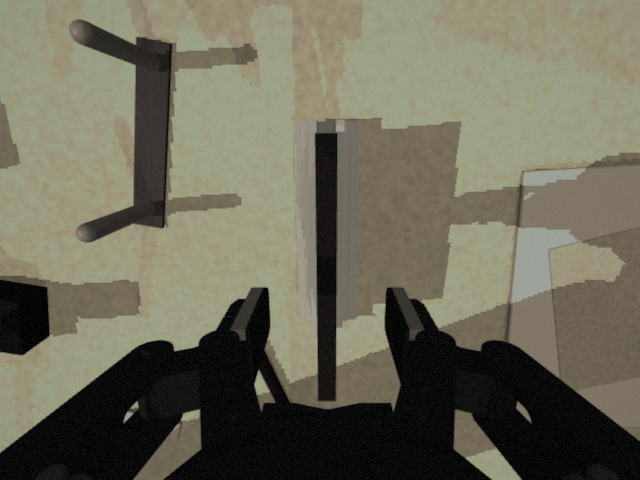

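Shield is centred between the fingers at column 327 and aligned. Lower and grip.

```bash
python3 -m inch '[[[0,0,0.03,-0.002,0.6],[0,0,0.05,-0.002,0.6],[0,0,0.056,-0.002,0.6],[0,0,0.056,-0.002,0.6],[0,0,0.056,-0.002,0.6],[0,0,0.056,-0.002,0],[0,0,0.056,-0.002,0],[0,0,0.056,-0.002,0],[0,0,0.056,-0.002,0],[0,0,0.056,-0.002,0],[0,0,0.056,-0.002,0],[0,0,0.056,-0.002,0]]]' 40 |egrep 't:|pos|force|width'
```

```text
t: 34.95
eef_pos: [518.2, -373.4, 48.9]
eef_rot: [1.0, 0.021, 0.0, 0.0]
contact_force: [-1.0, 0.7, 6.3]
grip_width: 9.5
```

```bash
python3 -m inch '[[[0,0,-0.01,0,0],[0,0,-0.03,0,0],[0,0,-0.05,0,0],[0,0,-0.065,0,0],[0,0,-0.065,0,0],[0,0,-0.065,0,0],[0,0,-0.065,0,0]]]' |egrep 't:|pos|force|width'
python3 - <<'E'
from h import *
c=Cam("side"); c.crop("k1",270,240,450,410,4); go(580,-267.4,113,-0.133)
E
```

```text
t: 35.65
eef_pos: [517.4, -372.7, 112.1]
eef_rot: [1.0, 0.021, -0.001, -0.001]
contact_force: [0.1, 0.5, -1.1]
grip_width: 9.1
rows: [0.0669,-0.1026,-0.0009,0.175] | j6 ->1.01 (alt -2.97) at [ 517.4 -372.7  112.1] yaw 0.042 F [-0.2  0.3 -1.8] w 9.2
```

View pics/k1.png

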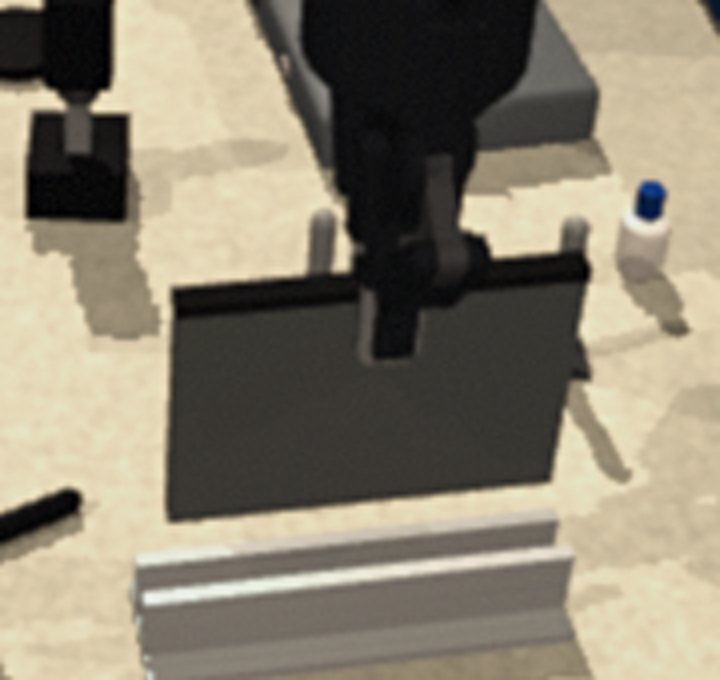

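```bash
python3 -m inch '[[[0.066,-0.1,0,0.175,0],[0.066,-0.1,0,0.175,0],[0.066,-0.1,0,0.175,0],[0.066,-0.1,0,0.175,0],[0.066,-0.1,0,0.175,0],[0.066,-0.1,0.02,0.175,0],[0.066,-0.1,0.03,0.175,0],[0.066,-0.1,0.03,0.175,0],[0.066,-0.1,0.03,0.175,0]]]' |egrep 't:|pos|force|width'
python3 - <<'E'
from h import *
c=Cam("side"); c.crop("k2",270,200,450,370,4); c=Cam("wrist"); cv2.imwrite("pics/k3.png",c.im);go(580,-267.4,45,-0.133)
E
```

```text
t: 36.6
eef_pos: [579.4, -271.0, 83.3]
eef_rot: [0.998, -0.067, -0.0, -0.0]
contact_force: [0.2, 0.6, -0.8]
grip_width: 9.5
rows: [-0.0004,-0.0036,0.0389,-0.001] | j6 ->1.19 (alt +3.14) at [ 579.8 -270.9   83.9] yaw -0.134 F [ 0.5  0.1 -1.3] w 9.3
```

View pics/k3.png

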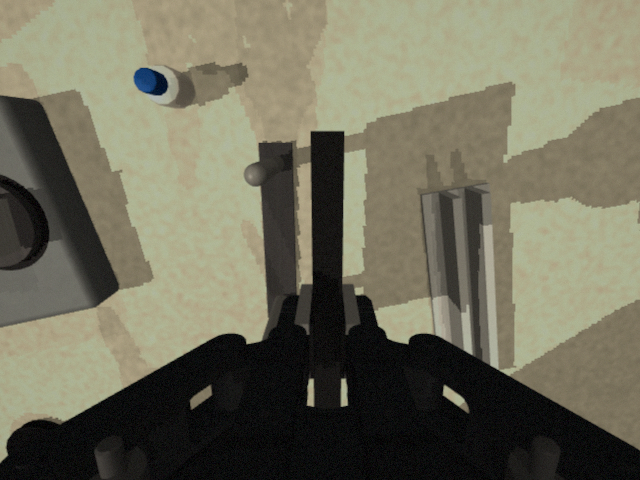

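View pics/k2.png

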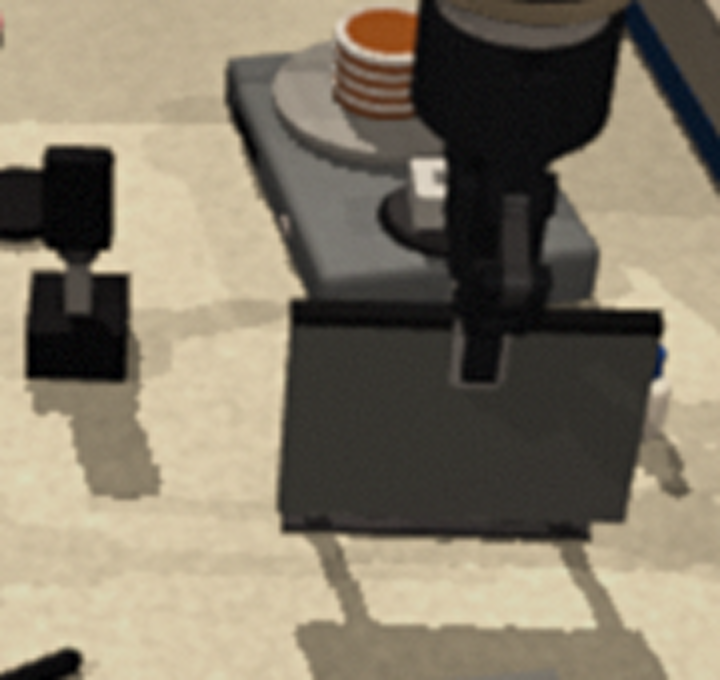

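```bash
python3 -m inch '[[[0,-0.0035,0.02,0,0],[0,-0.0035,0.032,0,0],[0,-0.0035,0.037,0,0],[0,-0.0035,0.037,0,0],[0,-0.0035,0.038,0,0],[0,-0.0035,0.038,0,0]]]' |egrep 't:|pos|force|width'
python3 - <<'E'
from h import *
c=Cam("wrist"); cv2.imwrite("pics/k4.png",c.im);go(580,-267.4,44,-0.133)
c=Cam("side"); c.crop("k5",270,200,450,370,4)
E
```

```text
t: 37.3
eef_pos: [580.4, -267.2, 45.8]
eef_rot: [0.998, -0.067, 0.0, 0.0]
contact_force: [0.1, -0.5, -0.9]
grip_width: 9.5
rows: [-0.0004,0.0003,0.0018,-0.000] | j6 ->1.20 (alt +3.14) at [ 580.4 -267.1   45.8] yaw -0.133 F [-0.2  0.  -1.4] w 9.4
```

View pics/k4.png

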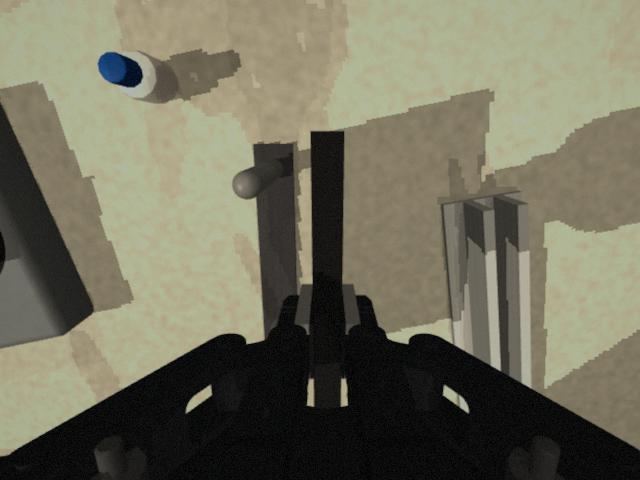

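View pics/k5.png

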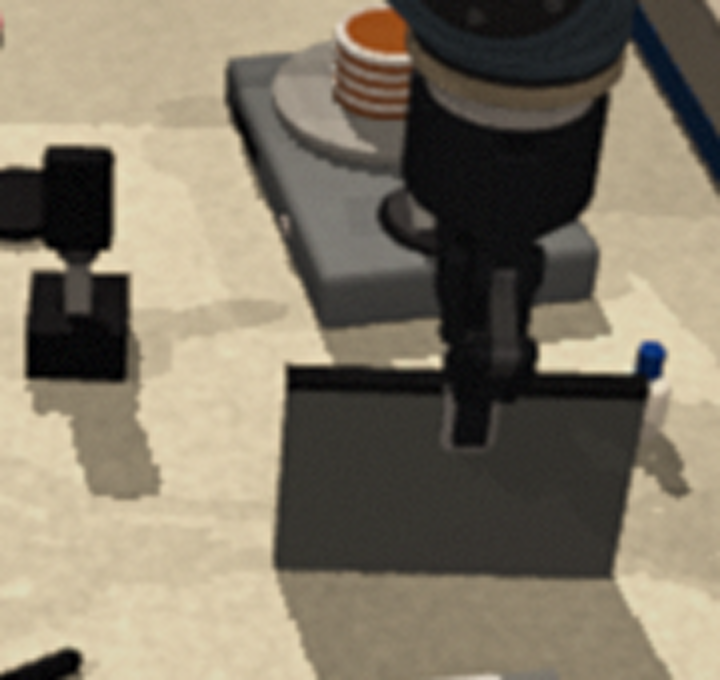

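```bash
python3 -m inch '[[[0,0,0.001,0,0],[0,0,0.0018,0,0],[0,0,0.0018,0,0]]]' |egrep 't:|pos|force|width'
python3 -m inch '[[[0,0,0,0,0.25],[0,0,0,0,0.25],[0,0,0,0,0.25]]]' |egrep 't:|pos|force|width'
python3 - <<'E'
from h import *
c=Cam("wrist"); cv2.imwrite("pics/k6.png",c.im)
E
```

```text
t: 37.7
eef_pos: [580.2, -267.1, 43.9]
eef_rot: [0.998, -0.067, 0.0, 0.0]
contact_force: [-2.5, 0.5, 4.5]
grip_width: 9.4
t: 38.0
eef_pos: [580.1, -267.0, 43.3]
eef_rot: [0.998, -0.067, 0.0, 0.0]
contact_force: [0.8, -0.0, 0.4]
grip_width: 21.1
```

View pics/k6.png

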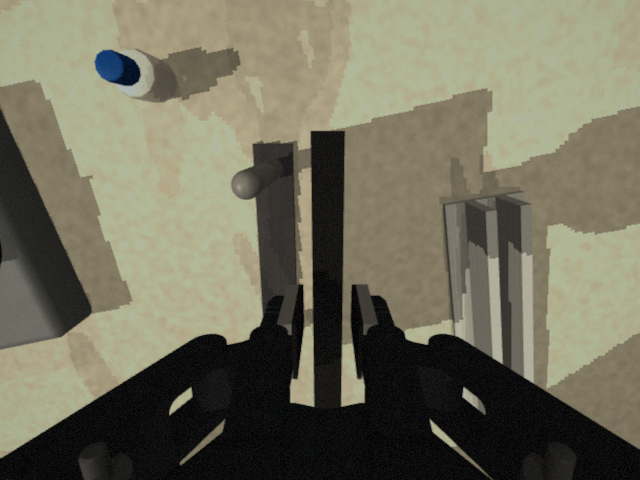

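```bash
python3 -m inch '[[[0,0,0,0,0.5],[0,0,0,0,0.5],[0,-0.004,0,0,0.5],[0,-0.008,0,0,0.5],[0,-0.01,0,0,0.5],[0,-0.012,0,0,0.5],[0,-0.014,0,0,0.5],[0,-0.016,0,0,0.5],[0,-0.018,0,0,0.5],[0,-0.02,0,0,0.5],[0,-0.022,0,0,0.5],[0,-0.024,0,0,0.5],[0,-0.026,0,0,0.5],[0,-0.027,0,0,0.5],[0,-0.028,0,0,0.5],[0,-0.029,0,0,0.5],[0,-0.03,0,0,0.5],[0,-0.031,0,0,0.5],[0,-0.032,0,0,0.5],[0,-0.032,0,0,0.5]]]' |egrep 't:|pos|force|width'
python3 - <<'E'
from h import *
c=Cam("wrist"); cv2.imwrite("pics/k7.png",c.im)
c=Cam("side"); c.crop("k8",270,200,450,370,4)
E
```

```text
t: 40.05
eef_pos: [584.4, -235.1, 43.4]
eef_rot: [0.998, -0.067, 0.0, -0.0]
contact_force: [-0.0, -0.4, 0.4]
grip_width: 42.8
```

View pics/k7.png

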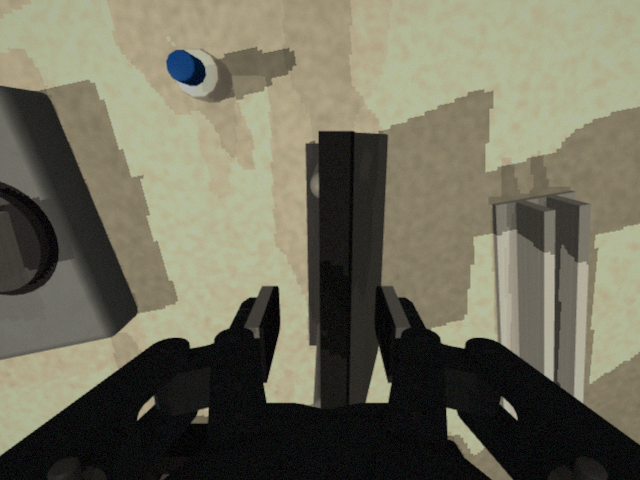

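View pics/k8.png

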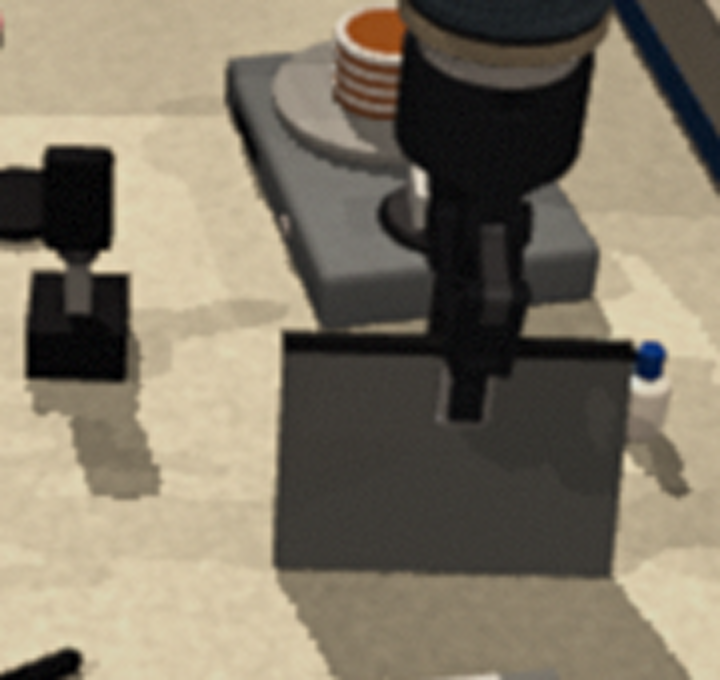

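```bash
python3 -m inch '[[[0,0.001,0,0,0.5],[0,0.001,-0.01,0,0.5],[0,0.001,-0.03,0,0.5],[0,0.001,-0.07,0,0.5],[0,0.001,-0.12,0,0.5],[0,0.001,-0.15,0,0.5],[0,0.001,-0.15,0,0.5]]]' |egrep 't:|pos|force|width'
python3 - <<'E'
from h import *
c=Cam("wrist"); cv2.imwrite("pics/l1.png",c.im)
c=Cam("side"); c.crop("l2",270,200,450,370,4)
E
```

```text
t: 40.85
eef_pos: [586.2, -237.2, 199.3]
eef_rot: [0.998, -0.067, 0.004, 0.002]
contact_force: [0.3, -0.0, 0.2]
grip_width: 42.4
```

View pics/l1.png

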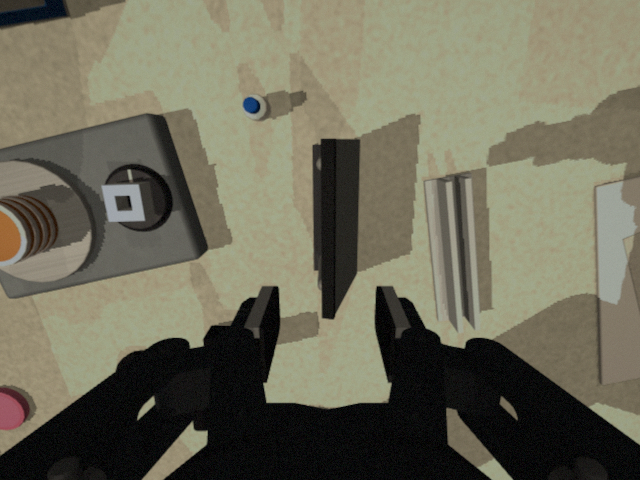

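View pics/l2.png

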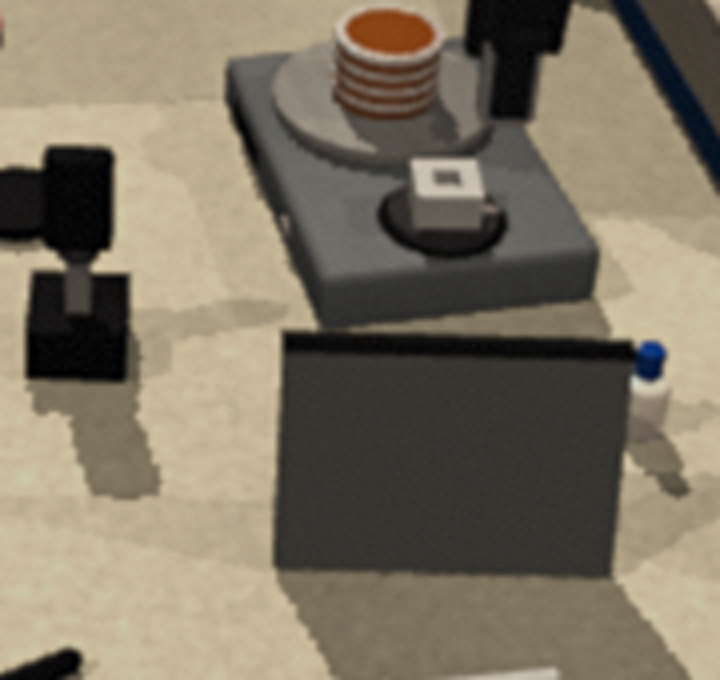

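The shield's foot is on the table and its top rests on both posts: the wrist view shows them at about (318,163) and (320,280). Now the key. I turn the wrist half round so there is joint range for the knob turn.

Run:
```python
from h import *
go(433,-100,160,-0.134); print(sense()["joint_positions"].round(2))
```

```text
rows: [-0.1681,-0.1150,0.0340,0.001] | j6 ->1.25 (alt -3.14) at [ 584.3 -236.3  194.3] yaw -0.133 F [-0.4 -0.9 -0.8] w 42.5
[-0.46  0.5   1.43 -0.    1.21  1.25]
```

```bash
python3 -m inch '[[[-0.05,-0.115,0,-1,0.8],[-0.05,-0.115,0,-1.5,0.8],[-0.168,-0.115,0,-3.14,0.8],[-0.168,-0.115,0,-3.14,0.8],[-0.168,-0.115,0,-3.14,0.8],[-0.168,-0.115,0,-3.14,0.8],[-0.168,-0.115,0,-3.14,0.8],[-0.168,-0.115,0,-3.14,0.8],[-0.168,-0.115,0,-3.14,0.8],[-0.168,-0.115,0.034,-3.14,0.8],[-0.168,-0.115,0.034,-3.14,0.8],[-0.168,-0.115,0.034,-3.14,0.8],[-0.168,-0.115,0.034,-3.14,0.8],[-0.168,-0.115,0.034,-3.14,0.8],[-0.168,-0.115,0.034,-3.14,0.8],[-0.168,-0.115,0.034,-3.14,0.8],[-0.168,-0.115,0.034,-3.14,0.8],[-0.168,-0.115,0.034,-3.14,0.8],[-0.168,-0.115,0.034,-3.14,0.8],[-0.168,-0.115,0.034,-3.14,0.8]]]' |egrep 't:|pos|force|width'
python3 - <<'E'
from h import *
go(433,-100,160,-0.134);print(yaw(), sense()["joint_positions"].round(2))
c=Cam("wrist"); cv2.imwrite("pics/m1.png",c.im)
E
```

```text
t: 42.95
eef_pos: [432.2, -99.7, 158.3]
eef_rot: [0.134, 0.991, 0.0, -0.001]
contact_force: [0.1, 0.0, 0.3]
grip_width: 68.1
rows: [-0.0009,-0.0001,-0.0017,-0.135] | j6 ->-1.77 (alt +3.01) at [432.2 -99.7 158.3] yaw 2.873 F [0.1 0.  0.3] w 68.1
2.872967181059309 [-0.33  0.21  1.95  0.    0.99 -1.63]
```

View pics/m1.png

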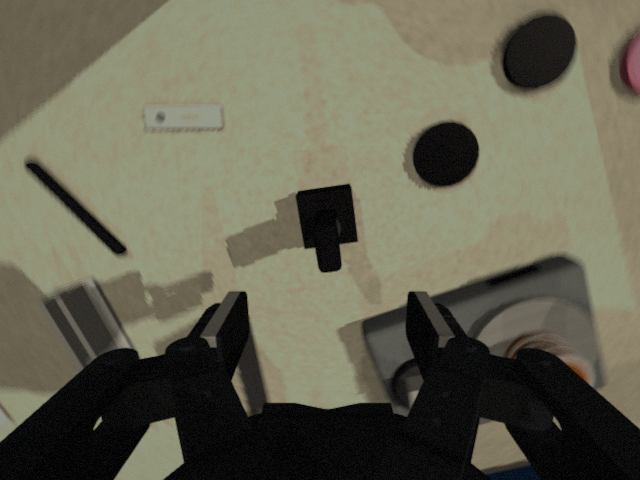

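Run:
```python
from h import *
c=Cam("wrist"); im=cv2.GaussianBlur(c.im,(3,3),0); gs=im.astype(int).mean(2)
crop=c.im[165:290,270:390]; crop=cv2.convertScaleAbs(cv2.resize(crop,None,fx=5,fy=5,interpolation=cv2.INTER_CUBIC),alpha=3,beta=20); cv2.imwrite("pics/m2.png",crop)
m=np.zeros_like(gs,bool); m[175:280,285:370]=(gs<28)[175:280,285:370]
a,uv,mm=max(blobs(m),key=lambda q:q[0]); cn=max(cv2.findContours(mm.astype(np.uint8),0,1)[0],key=len).reshape(-1,2)
print(cv2.approxPolyDP(cn.reshape(-1,1,2),3,True).reshape(-1,2).tolist())
```

```text
[[349, 186], [297, 194], [304, 245], [316, 247], [321, 270], [338, 268], [337, 245], [355, 240]]
```

View pics/m2.png

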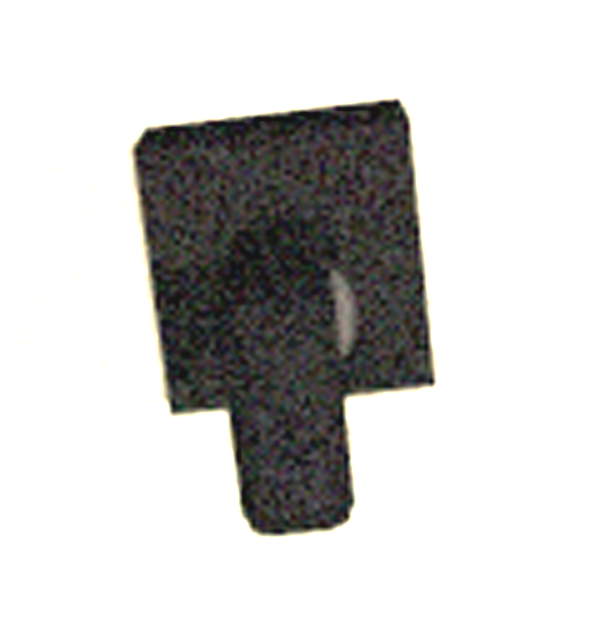

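Run:
```python
from h import *
c=Cam("wrist")
f=lambda x,y:(270+x/5,165+y/5)
def ang(a,b,z):
    P=c.plane([f(*a),f(*b)],z); d=P[1]-P[0]; return np.degrees(np.arctan2(d[1],d[0])).round(1), P[:,:2].round(1).tolist()
print("stand top edge",ang((145,130),(400,100),30)); print("left",ang((136,150),(168,405),30)); print("right",ang((408,115),(432,382),30))
print("bottom", ang((172,411),(432,382),30))
print("paddle R",ang((345,400),(352,500),120),"L",ang((230,415),(243,505),120),"end",ang((260,533),(340,525),120))
co=c.plane([f(140,132),f(403,98),f(434,384),f(170,412)],30); print("stand centre",co.mean(0), co.round(1).tolist())
e=c.plane([f(250,528),f(350,520)],119);print("paddle end",e)
```

```text
stand top edge (np.float64(81.1), [[401.5, -116.4], [408.5, -71.7]])
left (np.float64(-9.9), [[404.5, -118.9], [451.4, -127.1]])
right (np.float64(-9.3), [[411.4, -71.0], [460.2, -79.0]])
bottom (np.float64(81.0), [[452.7, -126.7], [460.2, -79.0]])
paddle R (np.float64(-11.2), [[431.3, -91.0], [445.0, -93.7]]) L (np.float64(-8.3), [[429.3, -106.0], [441.8, -107.9]]) end (np.float64(80.5), [[446.2, -106.8], [448.0, -96.2]])
stand centre [430.84770544 -98.56603766  30.        ] [[401.6, -117.3, 30.0], [408.3, -71.1, 30.0], [460.7, -78.7, 30.0], [452.8, -127.1, 30.0]]
paddle end [[ 445.55894596 -107.98724776  119.        ]
 [ 448.06546106  -94.7783764   119.        ]]
```

Run:
```python
from h import *
go(626,-54,110,2.976)
```

```text
rows: [-0.1737,0.0972,0.0483,-0.113] | j6 ->-1.74 (alt +3.03) at [432.4 -99.8 158.6] yaw 2.863 F [-1.2 -0.4 -1. ] w 68.4
```

```bash
python3 -m inch '[[[-0.174,0.097,0,-0.113,1],[-0.174,0.097,0,-0.113,1],[-0.174,0.097,0,-0.113,1],[-0.174,0.097,0,-0.113,1],[-0.174,0.097,0.03,-0.113,1],[-0.174,0.097,0.048,-0.113,1],[-0.174,0.097,0.048,-0.113,1],[-0.174,0.097,0.048,-0.113,1],[-0.174,0.097,0.048,-0.113,1],[-0.174,0.097,0.048,-0.113,1]]]' |egrep 't:|pos|force|width'
python3 - <<'E'
from h import *
c=Cam("wrist"); cv2.imwrite("pics/n1.png",c.im); go(626,-54,110,2.976)
print(c.proj([626,-54,61.5]))
E
```

```text
t: 44.1
eef_pos: [627.2, -54.0, 112.6]
eef_rot: [0.081, 0.997, -0.0, 0.001]
contact_force: [-0.3, 0.7, 1.2]
grip_width: 85.3
rows: [0.0011,-0.0003,0.0025,0.003] | j6 ->-1.56 (alt -3.14) at [627.2 -53.9 112.5] yaw 2.979 F [ 0.3  0.7 -0.1] w 85.1
[[326.37702874 242.00576233]]
```

View pics/n1.png

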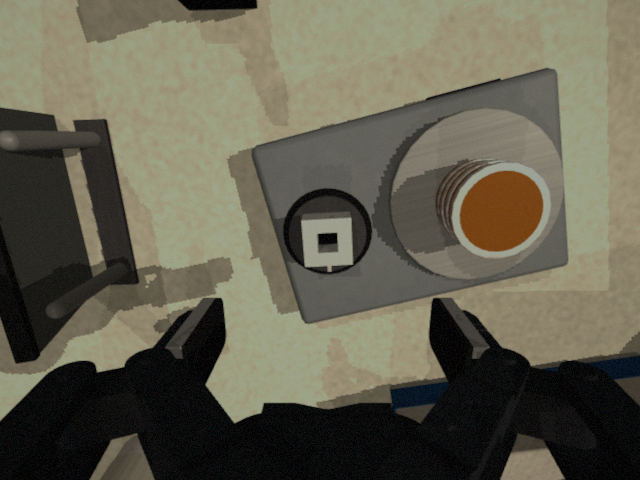

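Run:
```python
from h import *
c=Cam("wrist"); gs=cv2.GaussianBlur(c.im,(3,3),0).astype(int).mean(2)
m=np.zeros_like(gs,bool); m[200:285,285:370]=(gs>140)[200:285,285:370]
a,uv,mm=max(blobs(m,20),key=lambda q:q[0]); mm=mm.astype(np.uint8)
cs,h=cv2.findContours(mm,cv2.RETR_CCOMP,cv2.CHAIN_APPROX_NONE)
for q in cs:
    if len(q)<12: continue
    P=c.plane(q.reshape(-1,2),61.5)[:,:2].astype(np.float32); r=cv2.minAreaRect(P); print(len(q),np.round(r[0],2),np.round(r[1],1),round(r[2],1))
cr=cv2.resize(c.im[195:290,280:375],None,fx=6,fy=6,interpolation=cv2.INTER_CUBIC); cv2.imwrite("pics/n2.png",cr); print(tool()[0],yaw())
```

```text
184 [627.92 -53.66] [32.7 35.9] 84.0
83 [626.35 -53.59] [16.5 16.6] 81.3
[627.05377202 -53.90424743 112.26388934] 2.979196897004053
```

View pics/n2.png

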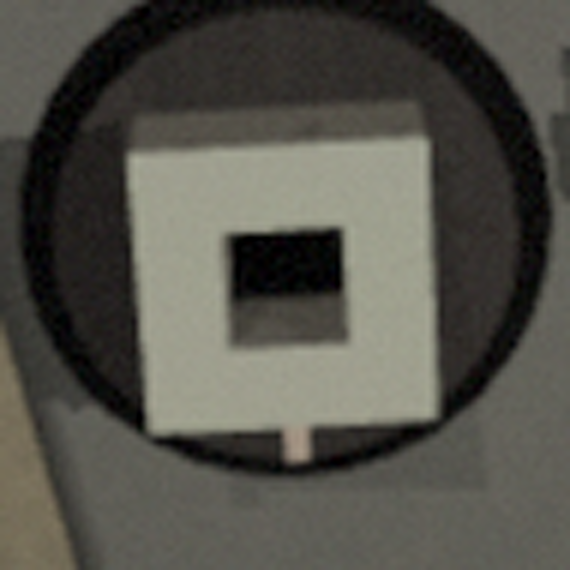

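Run:
```python
from h import *
c=Cam("wrist")
for n,q in (("boss",[(128,152),(430,138),(440,417),(147,433)]),("hole",[(228,232),(342,229),(349,344),(229,349)])):
    P=c.plane([(280+x/6-.42,195+y/6-.42) for x,y in q],61.5)[:,:2]; print(n,P.mean(0).round(2),[ (np.linalg.norm(P[(i+1)%4]-P[i]).round(1),np.degrees(np.arctan2(*(P[(i+1)%4]-P[i])[::-1])).round(1)) for i in range(4)])
p,R,s=tool(); print(p,(R.T@(np.array([626.6,-53.7,61.5])-p)))
```

```text
boss [626.17 -53.36] [(np.float64(34.0), np.float64(83.4)), (np.float64(33.5), np.float64(-6.2)), (np.float64(34.3), np.float64(-96.0)), (np.float64(33.8), np.float64(173.2))]
hole [626.33 -53.3 ] [(np.float64(13.0), np.float64(82.2)), (np.float64(13.8), np.float64(-5.5)), (np.float64(13.9), np.float64(-96.8)), (np.float64(14.1), np.float64(170.7))]
[626.99140668 -53.86939232 112.10319135] [ 0.46551185  0.10275925 50.60274307]
```

Run:
```python
from h import *
go(430.3,-98.6,112,2.976)
```

```text
rows: [0.1869,-0.0759,-0.0001,0.003] | j6 ->-1.56 (alt -3.14) at [627.  -53.9 112.1] yaw 2.979 F [ 0.1  0.  -0.7] w 85.4
```

```bash
python3 -m inch '[[[0.187,-0.076,-0.01,0.003,0.6],[0.187,-0.076,-0.01,0.003,0.6],[0.187,-0.076,-0.01,0.003,0.6],[0.187,-0.076,-0.01,0.003,0.6],[0.187,-0.076,-0.01,0.003,0.6],[0.187,-0.076,-0.01,0.003,0.6],[0.187,-0.076,0,0.003,0.6],[0.187,-0.076,0,0.003,0.6],[0.187,-0.076,0,0.003,0.6],[0.187,-0.076,0,0.003,0.6]]]' |egrep 't:|pos|force|width'
python3 - <<'E'
from h import *
c=Cam("wrist"); cv2.imwrite("pics/o1.png",c.im); go(430.3,-98.6,34,2.976)
cr=cv2.convertScaleAbs(cv2.resize(c.im[180:330,270:390],None,fx=4,fy=4,interpolation=cv2.INTER_CUBIC),alpha=3,beta=20); cv2.imwrite("pics/o2.png",cr)
E
```

```text
t: 45.25
eef_pos: [430.4, -98.5, 111.2]
eef_rot: [0.082, 0.997, 0.0, -0.0]
contact_force: [-0.2, 0.0, -0.0]
grip_width: 51.3
rows: [-0.0000,-0.0000,0.0773,0.001] | j6 ->-1.74 (alt -3.14) at [430.3 -98.6 111.3] yaw 2.977 F [ 0.6 -0.1  0.1] w 51.0
```

View pics/o2.png

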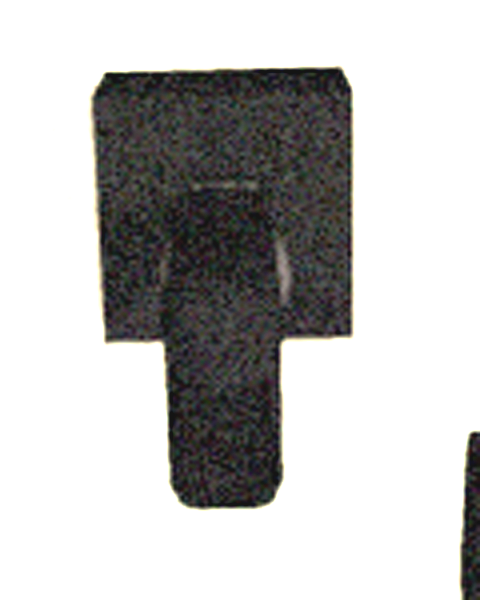

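```bash
python3 - <<'E'
from h import *
c=Cam("wrist"); p,R,s=tool()
for z in (119,120): X=c.plane([(326.7,306.5)],z)[0]; print(X,R.T@(X-p))
co=c.plane([(270+x/4,180+y/4) for x,y in [(97,71),(347,67),(352,337),(106,342)]],30); print(co.mean(0),R.T@(co.mean(0)-p),co.round(1).tolist())
E
python3 -m inch '[[[0,0,0.03,-0.015,0.6],[0,0,0.06,-0.015,0.6],[0,0,0.077,-0.015,0.6],[0,0,0.077,-0.015,0.6],[0,0,0.077,-0.015,0.6],[0,0,0.077,-0.015,0.6]]]' |egrep 't:|pos|force|width'
```

```text
[ 447.35071086 -101.3973292   119.        ] [-1.73278603e+01  1.29781665e-02 -7.64759645e+00]
[ 446.83872901 -101.31252707  120.        ] [-1.68088666e+01  1.27936795e-02 -8.64757762e+00]
[430.04817413 -98.74696028  30.        ] [ 0.17189314 -0.20514117 81.35303998] [[399.8, -118.2, 30.0], [406.7, -71.8, 30.0], [460.4, -78.3, 30.0], [453.4, -126.7, 30.0]]
t: 45.95
eef_pos: [430.7, -98.9, 35.4]
eef_rot: [0.075, 0.997, -0.0, 0.001]
contact_force: [0.8, 0.8, 0.2]
grip_width: 51.5
```

```bash
python3 -m inch '[[[0,0,0.001,0,0],[0,0,0.001,0,0],[0,0,0.001,0,0],[0,0,0.001,0,0],[0,0,0.001,0,0],[0,0,0.001,0,0],[0,0,0.001,0,0]]]' 60 |egrep 't:|pos|force|width|rot'
python3 - <<'E'
from h import *
p,R,s=tool(); print(p,yaw(),s["torque"])
E
```

```text
t: 46.65
eef_pos: [430.3, -98.8, 33.9]
eef_rot: [0.075, 0.997, -0.0, 0.0]
contact_force: [-2.0, 0.4, 5.3]
grip_width: 15.2
[430.26968501 -98.80688433  33.90326284] 2.9917967606813414 [ 0.01391525  0.26925326 -0.06380814]
```

```bash
python3 -m inch '[[[0,0,-0.01,0,0],[0,0,-0.02,0,0],[0,0,-0.035,0,0],[0,0,-0.06,0,0],[0,0,-0.085,0,0],[0,0,-0.085,0,0],[0,0,-0.085,0,0]]]' |egrep 't:|pos|force|width|rot'
python3 - <<'E'
from h import *
s=Cam("side"); s.crop("p1",250,180,340,310,5)
p,R,st=tool(); print(p,yaw(),st["joint_positions"].round(2)); 
for h in (0,60,115): 
    q=p.copy(); q[2]=p[2]-28.9+h; print(h,((s.proj(q)[0]-[250,180])*5).round(1))
go(626.25,-53.33,p[2],np.pi-0.113)
w=Cam("wrist"); cv2.imwrite("pics/p2.png",w.im)
E
```

```text
t: 47.35
eef_pos: [430.1, -98.7, 118.9]
eef_rot: [0.075, 0.997, -0.0, 0.001]
contact_force: [-0.6, -0.4, -1.5]
grip_width: 15.3
[429.6792189  -98.53838045 118.24624728] 2.991797489539308 [-0.33  0.26  2.    0.    0.88 -1.75]
0 [195.  353.5]
60 [195.1 222. ]
115 [195.2  93.3]
rows: [-0.1876,0.0740,-0.0000,-0.037] | j6 ->-1.79 (alt +3.10) at [429.7 -98.5 118.2] yaw 2.992 F [-0.6 -0.3 -1. ] w 15.2
```

View pics/p1.png

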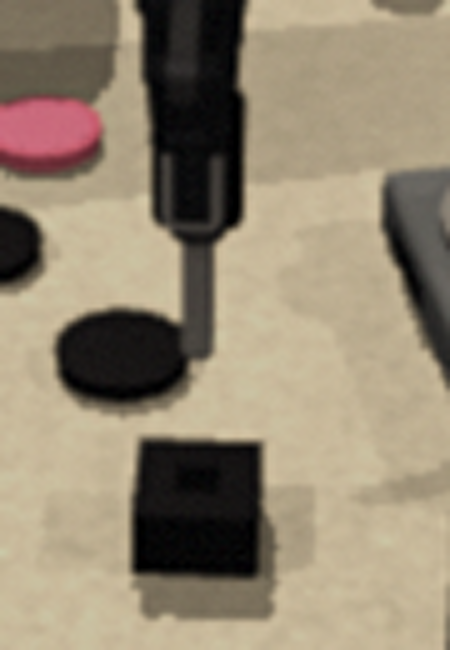

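View pics/p2.png

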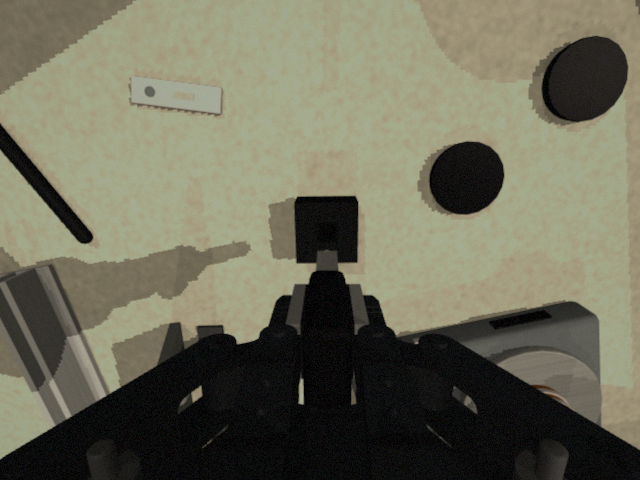

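Run:
```python
from h import *
s=Cam("side"); w=Cam("wrist"); H=[430.27,-98.81,30]
print("side home",(s.proj(H)[0]-[250,180])*5,"wrist",w.proj(H)[0])
cr=cv2.convertScaleAbs(cv2.resize(w.im[190:280,280:375],None,fx=6,fy=6,interpolation=cv2.INTER_CUBIC),alpha=3,beta=10); cv2.imwrite("pics/p3.png",cr)
print(((w.proj(H)[0]-[280,190]+.42)*6))
p,R,st=tool(); print("tip crop",((w.proj([p[0],p[1],p[2]-28.9])[0]-[280,190]+.42)*6)); print(p)
```

```text
side home [196.4541908  475.77625137] wrist [326.42750206 231.36652482]
[281.08501238 250.71914893]
tip crop [282.60484319 389.1311637 ]
[429.45677266 -98.50913016 117.66957406]
```

View pics/p3.png

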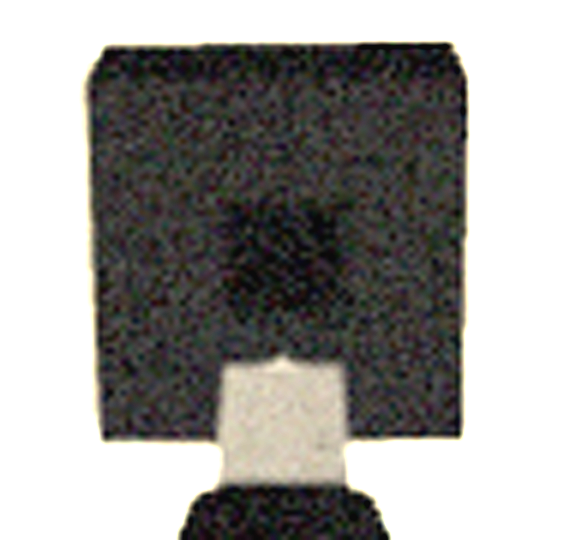

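```bash
python3 - <<'E'
from h import *
go(626.0,-53.3,117.7,np.pi-0.113)
E
python3 -m inch '[[[-0.1875,0.074,0,-0.037,0],[-0.1875,0.074,0,-0.037,0],[-0.1875,0.074,0,-0.037,0],[-0.1875,0.074,0,-0.037,0],[-0.1875,0.074,0,-0.037,0],[-0.1875,0.074,0,-0.037,0],[-0.1875,0.074,0,-0.037,0],[-0.1875,0.074,0,-0.037,0],[-0.1875,0.074,0.01,-0.037,0],[-0.1875,0.074,0.015,-0.037,0],[-0.1875,0.074,0.015,-0.037,0],[-0.1875,0.074,0.015,-0.037,0]]]' |egrep 't:|pos|force|width|rot'
python3 - <<'E'
from h import *
s=Cam("side"); s.crop("q1",320,170,430,290,5)
w=Cam("wrist"); cr=cv2.resize(w.im[200:300,270:390],None,fx=6,fy=6,interpolation=cv2.INTER_CUBIC); cv2.imwrite("pics/q2.png",cr)
go(626.0,-53.3,95,np.pi-0.113)
E
```

```text
rows: [-0.1876,0.0740,-0.0003,-0.037] | j6 ->-1.79 (alt +3.10) at [429.5 -98.5 117.7] yaw 2.992 F [ 0.5  0.1 -1. ] w 15.7
t: 48.75
eef_pos: [626.2, -53.5, 103.2]
eef_rot: [0.056, 0.998, 0.0, -0.0]
contact_force: [0.6, -0.0, -1.2]
grip_width: 15.1
rows: [0.0005,0.0001,0.0085,0.000] | j6 ->-1.62 (alt -3.14) at [626.5 -53.5 103.5] yaw 3.029 F [ 0.2  0.1 -0.7] w 15.1
```

View pics/q1.png

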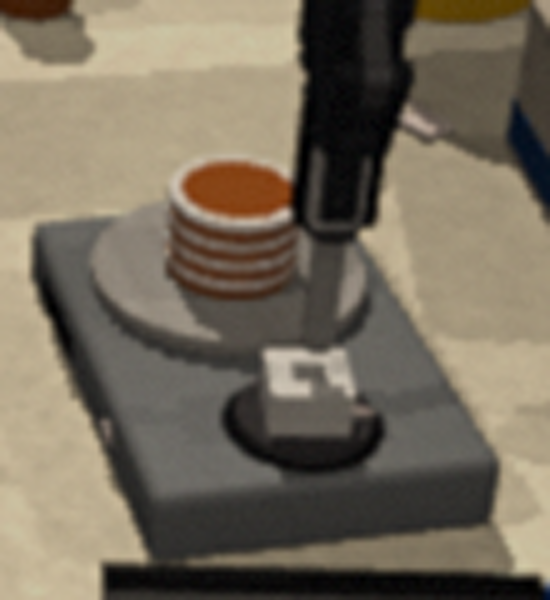

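View pics/q2.png

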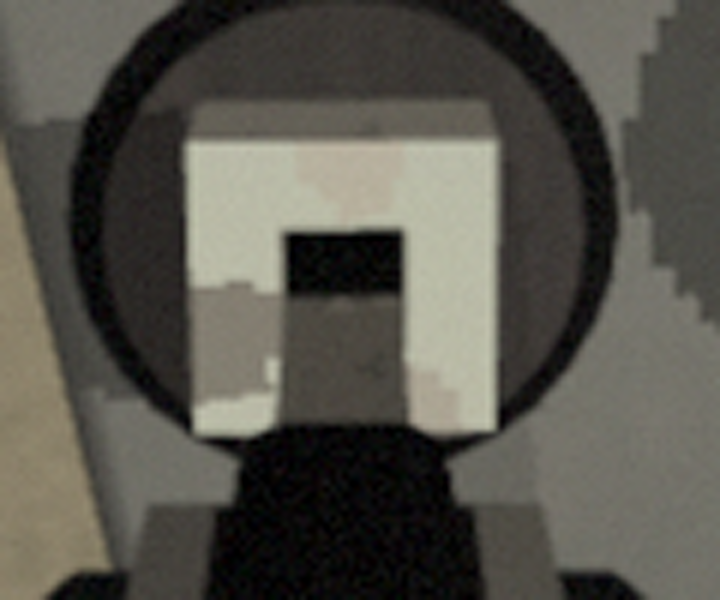

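```bash
python3 -m inch '[[[0.0003,0,0.008,0,0],[0.0003,0,0.01,0,0],[0.0003,0,0.012,0,0],[0.0003,0,0.014,0,0],[0.0003,0,0.014,0,0]]]' |egrep 't:|pos|force|width'
python3 -m inch '[[[0,0,0.002,0,0],[0,0,0.004,0,0],[0,0,0.006,0,0],[0,0,0.006,0,0]]]' |egrep 't:|pos|force|width'
```

```text
t: 49.35
eef_pos: [625.7, -53.4, 89.0]
eef_rot: [0.056, 0.998, 0.0, -0.001]
contact_force: [-1.5, 0.1, -2.3]
grip_width: 15.0
t: 49.75
eef_pos: [625.7, -53.4, 82.9]
eef_rot: [0.056, 0.998, 0.0, -0.001]
contact_force: [-2.6, 0.5, -1.9]
grip_width: 15.5
```

```bash
python3 -m inch '[[[0.0002,0,0.003,0,0],[0.0002,0,0.006,0,0],[0.0002,0,0.009,0,0],[0.0002,0,0.0105,0,0],[0.0002,0,0.0105,0,0]]]' |egrep 't:|pos|force|width'
python3 - <<'E'
from h import *
print(sense()["torque"],sense()["joint_positions"].round(2),yaw())
E
```

```text
t: 50.25
eef_pos: [625.6, -53.4, 72.4]
eef_rot: [0.056, 0.998, 0.0, -0.0]
contact_force: [-4.9, 0.9, -2.8]
grip_width: 15.6
[ 0.07424011  0.89055442 -0.01739455] [-0.16  0.63  1.54 -0.    0.98 -1.62] 3.0288325259221582
```

```bash
python3 -m inch '[[[0.0003,0,0,0.08,0],[0.0003,0,0,0.16,0],[0.0003,0,0,0.24,0],[0.0003,0,0,0.3,0],[0.0003,0,0,0.3,0]]]' |egrep 't:|pos|force|width|torq'
python3 - <<'E'
from h import *
print(sense()["torque"],sense()["contact_force"],yaw())
w=Cam("wrist"); cv2.imwrite("pics/r1.png",w.im)
E
```

```text
t: 50.75
eef_pos: [625.1, -53.0, 72.5]
eef_rot: [0.206, 0.979, 0.0, -0.001]
contact_force: [-5.7, 1.5, -0.7]
grip_width: 15.7
[0.42444277 1.20108575 0.03992633] [-5.73957053  1.46137887 -0.65447179] 2.7267427073668546
```

View pics/r1.png

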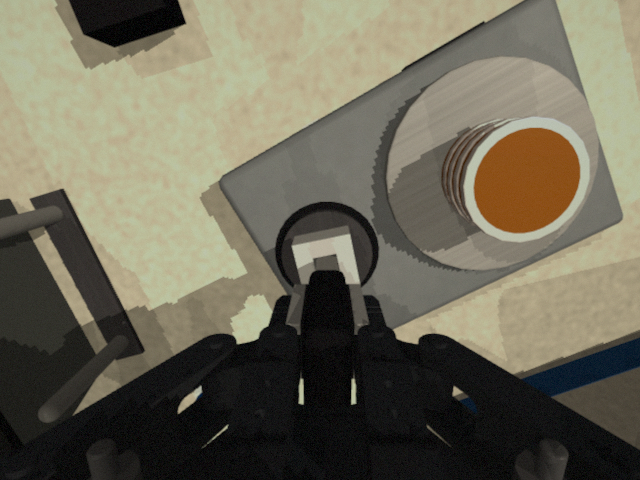

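```bash
python3 -m inch '[[[0,0,0,0.08,0],[0,0,0,0.16,0],[0,0,0,0.24,0],[0,0,0,0.32,0],[0,0,0,0.4,0],[0,0,0,0.48,0],[0,0,0,0.56,0],[0,0,0,0.6,0],[0,0,0,0.6,0]]]' |egrep 't:|pos|force|width|torq'
python3 - <<'E'
from h import *
print(sense()["torque"],sense()["contact_force"],yaw())
E
python3 -m inch '[[[0,0,0,0.05,0],[0,0,0,0.1,0],[0,0,0,0.1,0]]]' |egrep 't:|pos|force|width|torq'
python3 - <<'E'
from h import *
print(sense()["torque"],sense()["contact_force"],yaw())
w=Cam("wrist"); cv2.imwrite("pics/r2.png",w.im)
E
```

```text
t: 51.7
eef_pos: [625.5, -52.7, 72.5]
eef_rot: [0.486, 0.874, 0.0, -0.0]
contact_force: [-3.0, 3.6, -2.3]
grip_width: 15.2
[0.84725029 0.74074902 0.03821834] [-3.04170135  3.58361272 -2.31277919] 2.1273224671239097
t: 52.0
eef_pos: [625.5, -52.7, 72.5]
eef_rot: [0.528, 0.849, 0.0, -0.0]
contact_force: [-3.2, 4.0, -2.1]
grip_width: 15.4
[ 0.96462837  0.61370157 -0.00167771] [-3.15126452  3.97795594 -2.14449941] 2.028017082072598
```

View pics/r2.png

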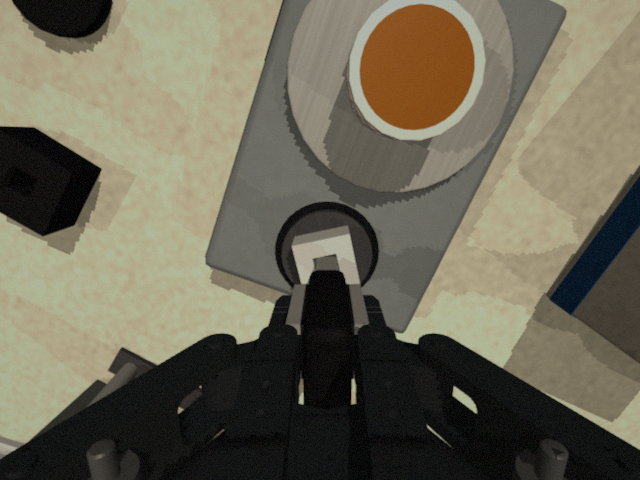

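```bash
for i in 1 2 3; do python3 -m inch '[[[0,0,0,0.04,0],[0,0,0,0.07,0],[0,0,0,0.07,0]]]' |egrep 'force'
python3 - <<'E'
from h import *
print(sense()["torque"].round(3),yaw())
E
done
```

```text
contact_force: [-2.0, 4.7, -2.1]
[ 1.062  0.572 -0.007] 1.959144142641387
contact_force: [-1.6, 4.8, -3.9]
[1.011 0.467 0.018] 1.8891379780480466
contact_force: [-1.6, 4.5, -3.7]
[1.065 0.469 0.038] 1.8191269456981674
```

```bash
for i in 1 2; do python3 -m inch '[[[0,0,0,0.03,0],[0,0,0,0.05,0],[0,0,0,0.05,0]]]' |egrep 'force'
python3 - <<'E'
from h import *
print(sense()["torque"].round(3),yaw())
E
done
python3 - <<'E'
from h import *
w=Cam("wrist"); cv2.imwrite("pics/r3.png",w.im)
E
```

```text
contact_force: [-2.2, 5.3, -3.9]
[1.13  0.465 0.081] 1.7696210968996262
contact_force: [-2.2, 4.6, -3.6]
[1.101 0.359 0.301] 1.71992244420425
```

View pics/r3.png

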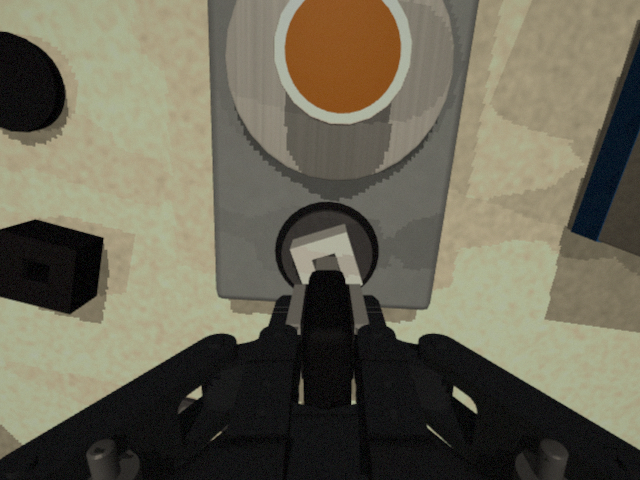

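```bash
for i in 1 2; do python3 -m inch '[[[0,0,0,0.03,0],[0,0,0,0.04,0],[0,0,0,0.04,0]]]' |egrep 'force'
python3 - <<'E'
from h import *
print(sense()["torque"].round(3),yaw())
E
done
python3 - <<'E'
from h import *
w=Cam("wrist"); cr=cv2.resize(w.im[190:300,265:390],None,fx=6,fy=5,interpolation=cv2.INTER_CUBIC); cv2.imwrite("pics/r4.png",cr)
E
```

```text
contact_force: [-1.9, 4.3, -4.2]
[1.094 0.391 0.307] 1.6803317414314602
contact_force: [-1.5, 4.7, -4.2]
[1.109 0.342 0.362] 1.6403519595060352
```

View pics/r4.png

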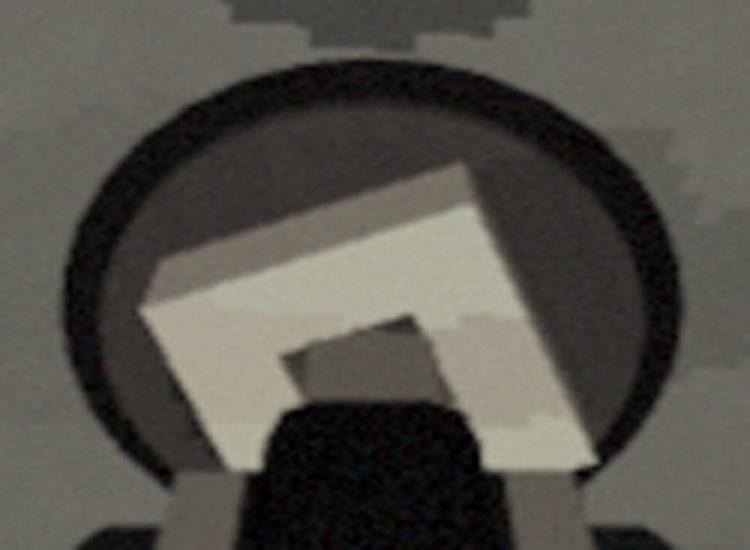

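Run:
```python
from h import *
w=Cam("wrist")
f=lambda x,y:(265+x/6-.42,190+y/5-.4)
P=w.plane([f(140,310),f(470,205),f(597,460)],61.5)[:,:2]
for i in (0,1):
    d=P[i+1]-P[i]; print(np.linalg.norm(d),np.degrees(np.arctan2(d[1],d[0])))
# rotator edge yaw
```

```text
33.76838830740687 25.655625528390143
33.63221374646645 -63.511957036988946
```

Run:
```python
from h import *
w=Cam("wrist"); cr=cv2.convertScaleAbs(cv2.resize(w.im[215:420,250:410],None,fx=4,fy=2.8,interpolation=cv2.INTER_CUBIC),alpha=2.5,beta=10); cv2.imwrite("pics/r5.png",cr); print(sense()["grip_width"])
s=Cam("side"); s.crop("r6",330,160,430,280,5)
```

```text
15.2451937956864
```

View pics/r5.png

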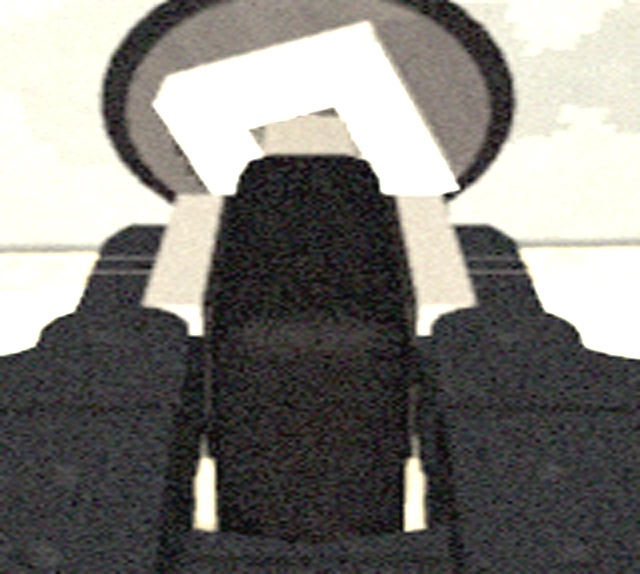

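View pics/r6.png

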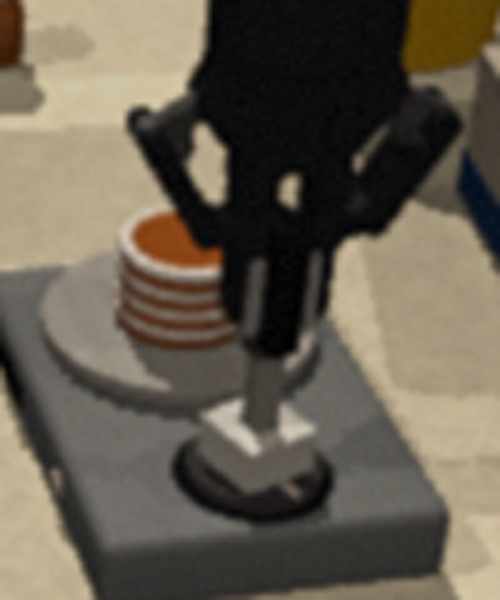

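```bash
for i in 1 2; do python3 -m inch '[[[0,0,0,0.02,0],[0,0,0,0.04,0],[0,0,0,0.04,0],[0,0,0,0.04,0]]]' |egrep 'force'
python3 - <<'E'
from h import *
print(sense()["torque"].round(3),yaw())
E
done
python3 - <<'E'
from h import *
w=Cam("wrist"); cr=cv2.resize(w.im[190:300,265:390],None,fx=6,fy=5,interpolation=cv2.INTER_CUBIC); cv2.imwrite("pics/r7.png",cr)
E
```

```text
contact_force: [-1.3, 4.7, -3.4]
[1.215 0.297 0.522] 1.6009648058654182
contact_force: [-1.2, 5.3, -4.3]
[1.213 0.179 0.467] 1.5602494936088491
```

View pics/r7.png

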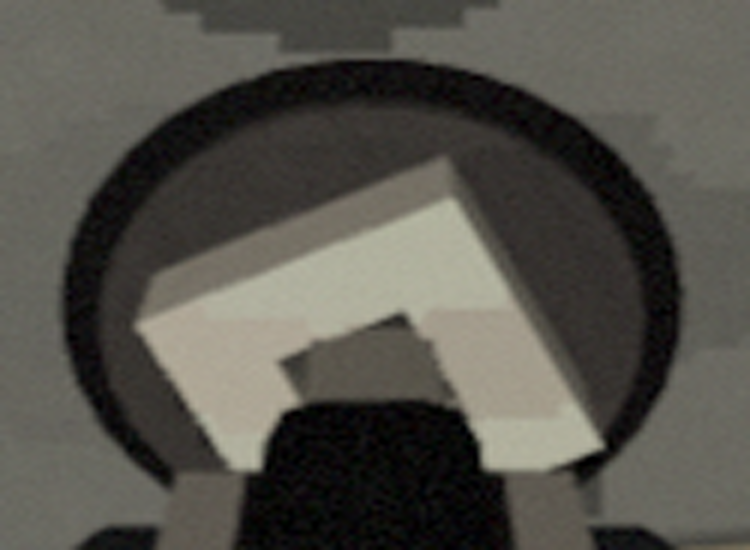

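The knob's top edge shows it rotated 57.6° (1.006 rad) from its start at about 0.195. Further key rotation no longer moves it and the torque rises to 0.5 N m, so it is on its stop. I back off to the middle of the play and lift out.

```bash
python3 -m inch '[[[0,0,0,-0.1,0],[0,0,0,-0.2,0],[0,0,0,-0.3,0],[0,0,0,-0.4,0],[0,0,0,-0.43,0],[0,0,0,-0.43,0]]]' |egrep 'pos|force'
python3 - <<'E'
from h import *
print(sense()["torque"].round(3),yaw())
w=Cam("wrist"); cr=cv2.resize(w.im[190:300,265:390],None,fx=6,fy=5,interpolation=cv2.INTER_CUBIC); cv2.imwrite("pics/r8.png",cr)
E
```

```text
eef_pos: [625.5, -53.3, 72.8]
contact_force: [-3.5, 2.9, -1.7]
[ 0.63   0.776 -0.061] 1.98966069245352
```

View pics/r8.png

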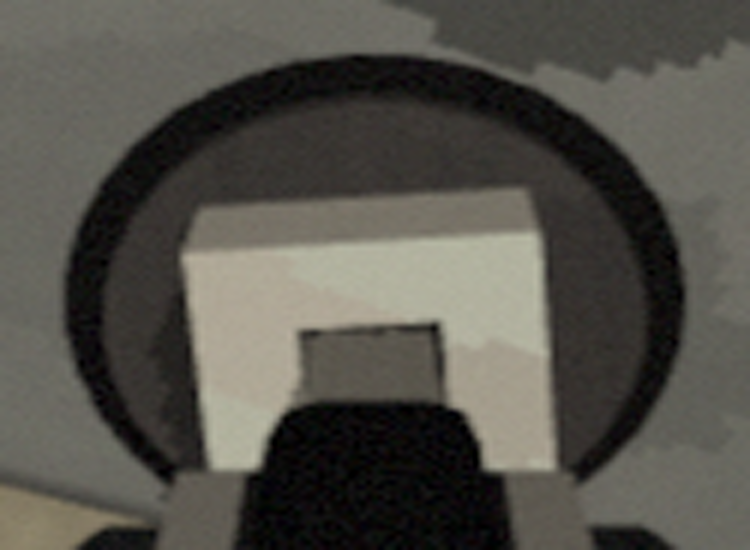

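```bash
python3 - <<'E'
from h import *
w=Cam("wrist")
f=lambda x,y:(265+x/6-.42,190+y/5-.4)
P=w.plane([f(183,255),f(543,232),f(557,465)],61.5)[:,:2]
for i in (0,1):
    d=P[i+1]-P[i]; print(np.linalg.norm(d),np.degrees(np.arctan2(d[1],d[0])))
E
python3 -m inch '[[[0,0,-0.004,-0.05,0],[0,0,-0.008,-0.05,0],[0,0,-0.014,-0.05,0],[0,0,-0.02,-0.05,0],[0,0,-0.03,-0.05,0],[0,0,-0.05,-0.05,0],[0,0,-0.07,-0.05,0],[0,0,-0.07,-0.05,0]]]' |egrep 't:|pos|force'
python3 - <<'E'
from h import *
p,R,s=tool();print(p,s["torque"].round(3),yaw(),s["joint_positions"].round(2),s["grip_width"])
w=Cam("wrist"); cv2.imwrite("pics/s1.png",w.im)
s=Cam("side"); s.crop("s2",320,150,430,280,5)
E
```

```text
34.17384710236954 28.484909974423697
28.651566472175187 -62.01612790512956
t: 56.75
eef_pos: [627.6, -53.9, 146.5]
eef_rot: [0.524, 0.852, 0.001, 0.003]
contact_force: [0.7, 0.8, -0.7]
[627.57733027 -53.92048168 146.5299112 ] [-0.     0.044 -0.022] 2.038338889422144 [-0.16  0.54  1.48 -0.    1.11 -0.63] 15.576841078601744
```

View pics/s1.png

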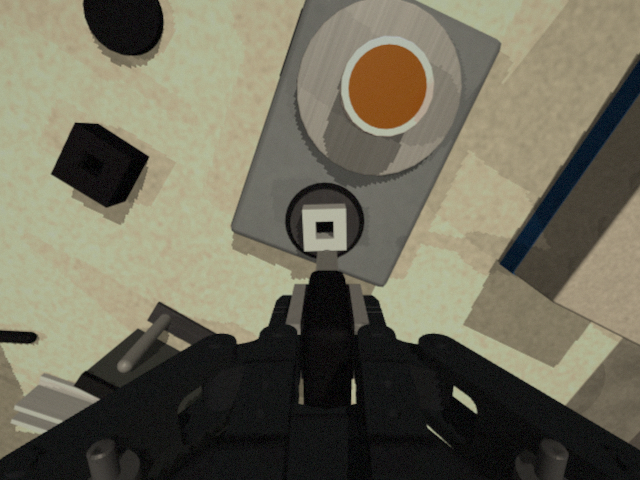

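View pics/s2.png

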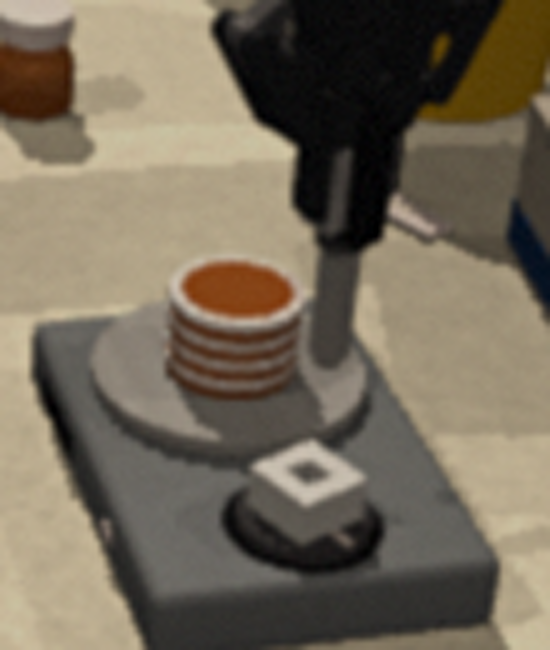

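Run:
```python
from h import *
w=Cam("wrist"); cr=cv2.resize(w.im[190:262,285:367],None,fx=9,fy=8,interpolation=cv2.INTER_CUBIC); cv2.imwrite("pics/s3.png",cr)
gs=cv2.GaussianBlur(w.im,(3,3),0).astype(int).mean(2)
m=np.zeros_like(gs,bool); m[195:262,290:362]=(gs>125)[195:262,290:362]
a,uv,mm=max(blobs(m,20),key=lambda q:q[0])
# top edge + left/right edges by scan
E=[(x,np.where(mm[:,x])[0].min()) for x in range(306,344)]
def sub(x,y): # subpixel crossing 125 upward
    a,b=gs[y-1,x],gs[y,x]; return y-1+(125-a)/(b-a+1e-9)
T=np.array([(x,sub(x,y)) for x,y in E]); Lf=[];Rt=[]
for y in range(208,245):
    xs=np.where(mm[y])[0]; Lf.append((xs.min(),y)); Rt.append((xs.max(),y))
for n,q in (("top",T),("L",np.array(Lf)),("R",np.array(Rt))):
    P=w.plane(q,61.5)[:,:2]; vx,vy,_,_=cv2.fitLine(P.astype(np.float32),cv2.DIST_HUBER,0,.01,.01).ravel(); print(n,np.degrees(np.arctan2(vy,vx))%90)
print(yaw())
```

```text
Traceback (most recent call last):
ValueError: zero-size array to reduction operation minimum which has no identity
```

View pics/s3.png

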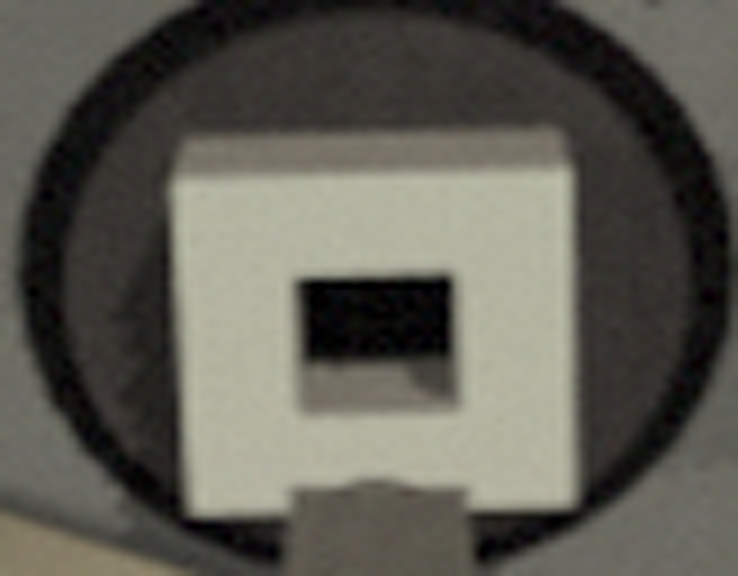

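Run:
```python
from h import *
w=Cam("wrist")
f=lambda x,y:(285+x/9-.44,190+y/8-.44)
P=w.plane([f(170,182),f(573,168),f(580,508),f(186,517)],61.5)[:,:2]; print(P.mean(0))
for i in range(4):
    d=P[(i+1)%4]-P[i]; print(np.linalg.norm(d).round(1),(np.degrees(np.arctan2(d[1],d[0]))%90).round(1))
# rotator edges yaw in top view
t=Cam("top"); gs=cv2.GaussianBlur(t.im,(3,3),0).astype(int).mean(2)
q=[(266,int(np.where(gs[200:240,x]<70)[0].max()+200)) if 0 else (x,int(np.where(gs[205:235,x]<72)[0].max()+205)) for x in range(266,345)]
P=t.plane(q,35)[:,:2]; vx,vy,_,_=cv2.fitLine(P.astype(np.float32),cv2.DIST_HUBER,0,.01,.01).ravel(); print("rot edge",np.degrees(np.arctan2(vy,vx))%90)
print(yaw())
```

```text
[625.76225243 -53.17318836]
34.0 29.1
34.0 28.8
34.4 28.4
33.6 28.1
rot edge 75.53555
2.03866187288215
```

The knob reads about 28.6° now against about 26.1° under load, so it came back some 0.04 rad on backing off. I'll re-seat the key centred on the axis and press it to the stop again, nulling side force before backing off.

Run:
```python
from h import *
go(626.0,-53.25,95,np.radians(118.6))
```

```text
rows: [-0.0003,0.0009,0.0469,-0.031] | j6 ->-0.66 (alt +3.11) at [625.2 -53.4 141.9] yaw 2.039 F [ 0.1 -0.5 -1.4] w 15.6
```

```bash
python3 -m inch '[[[-0.0003,0.0009,0.02,-0.031,0],[-0.0003,0.0009,0.04,-0.031,0],[-0.0003,0.0009,0.047,-0.031,0],[-0.0003,0.0009,0.047,-0.031,0],[-0.0003,0.0009,0.047,-0.031,0]]]' |egrep 't:|pos|force'
python3 - <<'E'
from h import *
go(626.0,-53.25,82,np.radians(118.6))
w=Cam("wrist"); cr=cv2.resize(w.im[200:300,270:390],None,fx=6,fy=6,interpolation=cv2.INTER_CUBIC); cv2.imwrite("pics/t1.png",cr)
E
```

```text
t: 57.5
eef_pos: [626.9, -53.3, 96.4]
eef_rot: [0.511, 0.86, 0.0, 0.0]
contact_force: [0.2, 0.0, -0.8]
rows: [0.0005,-0.0007,0.0144,-0.000] | j6 ->-0.66 (alt +3.14) at [626.9 -53.3  96.4] yaw 2.070 F [ 0.2  0.  -0.8] w 15.3
```

View pics/t1.png

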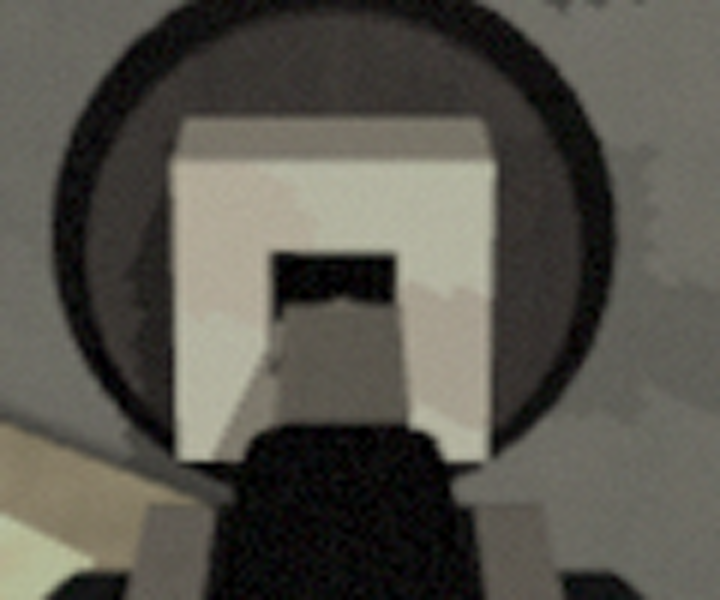

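```bash
python3 -m inch '[[[0.0005,-0.0007,0,0,0],[0.0005,-0.0007,0.003,0,0],[0.0005,-0.0007,0.006,0,0],[0.0005,-0.0007,0.009,0,0],[0.0005,-0.0007,0.012,0,0],[0.0005,-0.0007,0.015,0,0],[0.0005,-0.0007,0.018,0,0],[0.0005,-0.0007,0.021,0,0],[0.0005,-0.0007,0.023,0,0],[0.0005,-0.0007,0.023,0,0]]]' |egrep 't:|pos|force'
python3 - <<'E'
from h import *
go(626.0,-53.25,72,np.radians(118.6)); print(sense()["torque"])
E
```

```text
t: 58.55
eef_pos: [625.6, -53.1, 72.5]
eef_rot: [0.511, 0.86, -0.0, -0.0]
contact_force: [-0.0, 0.6, -1.4]
rows: [-0.0003,0.0003,0.0005,-0.000] | j6 ->-0.66 (alt +3.14) at [625.6 -53.1  72.5] yaw 2.070 F [-0.   0.6 -1.4] w 15.4
[-0.03723256 -0.03480419  0.04334321]
```

```bash
python3 -m inch '[[[0,0,0,0.1,0],[0,0,0,0.2,0],[0,0,0,0.3,0],[0,0,0,0.3,0]]]' |egrep 't:|pos|force'
for i in 1 2 3 4; do python3 - <<'E'
from h import *
print(sense()["torque"].round(3),sense()["contact_force"].round(1),yaw())
E
python3 -m inch '[[[0,0,0,0.04,0],[0,0,0,0.04,0]]]' >/dev/null
done
python3 - <<'E'
from h import *
print(sense()["torque"].round(3),sense()["contact_force"].round(1),yaw())
w=Cam("wrist"); cr=cv2.resize(w.im[190:300,265:390],None,fx=6,fy=5,interpolation=cv2.INTER_CUBIC); cv2.imwrite("pics/t2.png",cr)
E
```

```text
t: 58.95
eef_pos: [625.6, -52.6, 72.9]
eef_rot: [0.634, 0.773, 0.0, -0.0]
contact_force: [0.3, 4.2, -1.2]
[0.797 0.12  0.065] [ 0.3  4.2 -1.2] 1.768488467532853
[1.065 0.028 0.18 ] [ 0.2  5.7 -1.2] 1.7320745055144358
[ 1.17  -0.03   0.193] [ 0.1  5.1 -1.3] 1.692059011137429
[ 1.138 -0.009  0.273] [ 1.   5.5 -1.6] 1.6519433230241414
[ 1.158 -0.06   0.231] [ 0.4  4.9 -0.7] 1.61193942957273
```

View pics/t2.png

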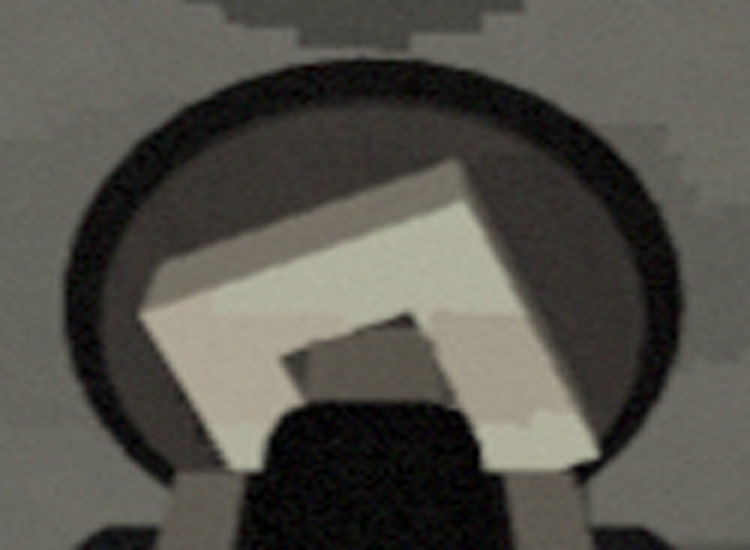

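```bash
for i in 1 2; do python3 -m inch '[[[0.0005,0,0,0,0],[0.0005,0,0,0,0]]]' >/dev/null;  python3 - <<'E'
from h import *
p,R,s=tool();print(p,s["torque"].round(3),s["contact_force"].round(1),yaw())
E
done
python3 - <<'E'
from h import *
w=Cam("wrist")
f=lambda x,y:(265+x/6-.42,190+y/5-.4)
P=w.plane([f(138,315),f(465,200),f(600,458)],61.5)[:,:2]
for i in (0,1):
    d=P[i+1]-P[i]; print(np.linalg.norm(d),np.degrees(np.arctan2(d[1],d[0]))%90)
E
```

```text
[625.74551638 -52.68709285  72.89712347] [ 0.786 -0.062  0.271] [-0.2  3.2 -1.4] 1.611430432606638
[625.75689317 -52.45467582  72.92369453] [ 0.296 -0.178  0.271] [ 0.2  1.4 -1.1] 1.6103815977044822
34.03334274718075 25.96348459520049
34.29555596005607 25.723712886819882
```

```bash
python3 -m inch '[[[0.0003,0,0,0,0],[0.0003,0,0,-0.05,0],[0.0003,0,0,-0.1,0],[0.0003,0,0,-0.1,0]]]' |egrep 'force'
python3 - <<'E'
from h import *
p,R,s=tool();print(p,s["torque"].round(3),s["contact_force"].round(1),yaw())
w=Cam("wrist"); cr=cv2.resize(w.im[190:300,265:390],None,fx=6,fy=5,interpolation=cv2.INTER_CUBIC); cv2.imwrite("pics/t3.png",cr)
E
```

```text
contact_force: [-0.5, -1.0, -0.9]
[625.6430156  -52.1885401   72.91180161] [-0.123 -0.037  0.08 ] [-0.5 -1.  -0.9] 1.7103685505522714
```

View pics/t3.png

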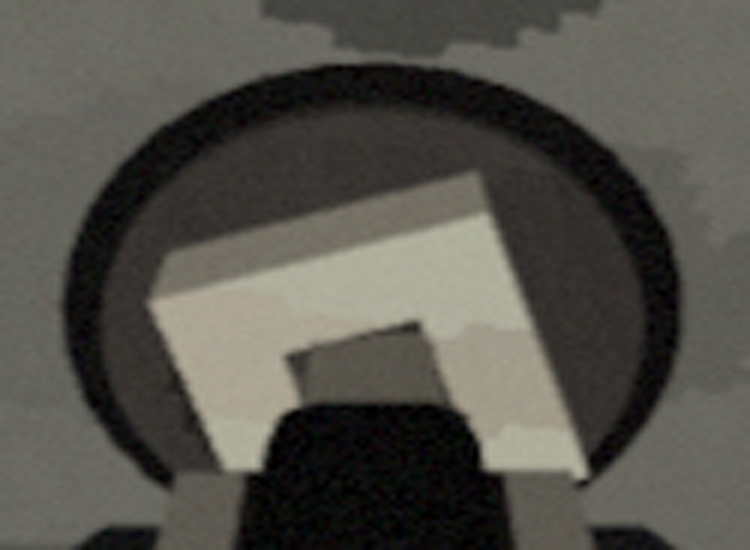

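```bash
python3 - <<'E'
from h import *
w=Cam("wrist")
f=lambda x,y:(265+x/6-.42,190+y/5-.4)
P=w.plane([f(148,302),f(487,213),f(587,465)],61.5)[:,:2]
for i in (0,1):
    d=P[i+1]-P[i]; print(np.linalg.norm(d),np.degrees(np.arctan2(d[1],d[0]))%90)
E
python3 -m inch '[[[0,0,0,-0.03,0],[0,0,0,-0.06,0],[0,0,0,-0.09,0],[0,0,0,-0.12,0],[0,0,0,-0.12,0]]]' |egrep 'force'
python3 - <<'E'
from h import *
p,R,s=tool();print(p,s["torque"].round(3),s["contact_force"].round(1),yaw())
w=Cam("wrist"); cr=cv2.resize(w.im[190:300,265:390],None,fx=6,fy=5,interpolation=cv2.INTER_CUBIC); cv2.imwrite("pics/t4.png",cr)
E
```

```text
33.94274894410167 26.072093809387038
32.51115415299874 26.386491786502987
contact_force: [-0.9, -2.1, -0.8]
[625.56287418 -51.97944883  72.90785503] [-0.36   0.153  0.036] [-0.9 -2.1 -0.8] 1.8308887560533538
```

View pics/t4.png

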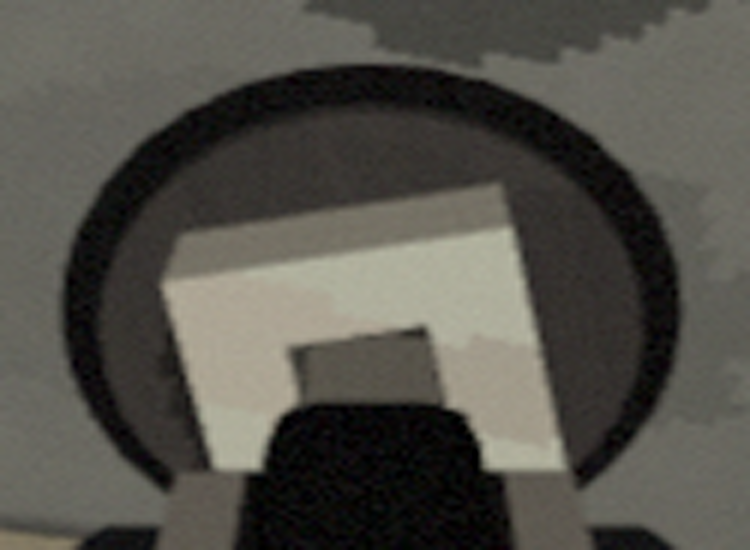

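```bash
python3 - <<'E'
from h import *
w=Cam("wrist")
f=lambda x,y:(265+x/6-.42,190+y/5-.4)
P=w.plane([f(162,283),f(517,228),f(567,467)],61.5)[:,:2]
for i in (0,1):
    d=P[i+1]-P[i]; print(np.linalg.norm(d),np.degrees(np.arctan2(d[1],d[0]))%90)
E
python3 -m inch '[[[-0.0004,0,0,0,0],[-0.0006,0,-0.002,-0.03,0],[-0.0006,0,-0.005,-0.05,0],[-0.0006,0,-0.009,-0.05,0],[-0.0006,0,-0.014,-0.05,0],[-0.0006,0,-0.02,-0.05,0],[-0.0006,0,-0.03,-0.05,0],[-0.0006,0,-0.05,-0.05,0],[-0.0006,0,-0.07,-0.05,0],[-0.0006,0,-0.07,-0.05,0],[-0.0006,0,-0.07,-0.05,0]]]' |egrep 't:|pos|force'
python3 - <<'E'
from h import *
print(yaw(),sense()["grip_width"])
w=Cam("wrist"); cr=cv2.resize(w.im[190:270,280:372],None,fx=8,fy=7,interpolation=cv2.INTER_CUBIC); cv2.imwrite("pics/u1.png",cr)
E
```

```text
34.33366370283637 25.808848919292334
29.834305845328018 25.43270751650526
t: 62.45
eef_pos: [625.8, -52.4, 143.1]
eef_rot: [0.59, 0.807, 0.0, 0.0]
contact_force: [-0.7, 0.2, -1.4]
1.8796958722059198 15.148491566678267
```

View pics/u1.png

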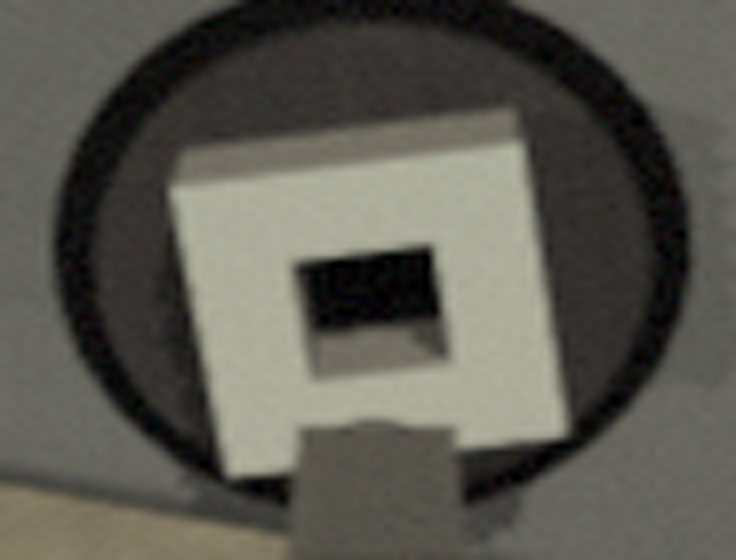

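Run:
```python
from h import *
w=Cam("wrist")
f=lambda x,y:(280+x/8-.44,190+y/7-.43)
P=w.plane([f(170,187),f(525,144),f(570,435),f(228,479)],61.5)[:,:2]; print(P.mean(0))
for i in range(4):
    d=P[(i+1)%4]-P[i]; print(np.linalg.norm(d).round(1),(np.degrees(np.arctan2(d[1],d[0]))%90).round(1))
go(430.27,-98.81,118.9,2.992); print(sense()["joint_positions"].round(2))
```

```text
[625.94811527 -53.1068052 ]
34.1 25.7
33.5 26.1
34.0 26.5
34.0 26.2
rows: [0.0150,-0.1999,0.0233,-1.112] | j6 ->-1.58 (alt +2.03) at [625.3 -52.4 142. ] yaw 1.880 F [ 0.3 -0.4 -0.8] w 15.4
[-0.16  0.55  1.49  0.    1.11 -0.47]
```

The knob stays at 26.1° after release, so it is at the stop. Return the key to the stand.

```bash
python3 -m inch '[[[0.015,-0.2,0,-1.112,0],[0.015,-0.2,0,-1.112,0],[0.015,-0.2,0,-1.112,0],[0.015,-0.2,0,-1.112,0],[0.015,-0.2,0,-1.112,0],[0.015,-0.2,0,-1.112,0],[0.015,-0.2,0,-1.112,0],[0.015,-0.2,0,-1.112,0],[0.015,-0.2,0,-1.112,0],[0.015,-0.2,0,-1.112,0],[0.015,-0.2,0.03,-1.112,0],[0.015,-0.2,0.06,-1.112,0],[0.015,-0.2,0.065,-1.112,0],[0.015,-0.2,0.065,-1.112,0]]]' |egrep 't:|pos|force'
python3 - <<'E'
from h import *
go(430.27,-98.81,60,2.992)
w=Cam("wrist"); cr=cv2.convertScaleAbs(cv2.resize(w.im[190:320,270:390],None,fx=6,fy=4.5,interpolation=cv2.INTER_CUBIC),alpha=3,beta=10); cv2.imwrite("pics/v1.png",cr)
s=Cam("side"); s.crop("v2",250,180,340,310,4)
E
```

```text
t: 63.95
eef_pos: [430.3, -98.8, 77.6]
eef_rot: [0.075, 0.997, 0.0, -0.001]
contact_force: [0.5, -0.5, -0.8]
rows: [0.0000,-0.0000,0.0176,-0.001] | j6 ->-1.75 (alt +3.14) at [430.3 -98.8  77.6] yaw 2.991 F [ 0.5 -0.5 -0.8] w 14.8
```

View pics/v1.png

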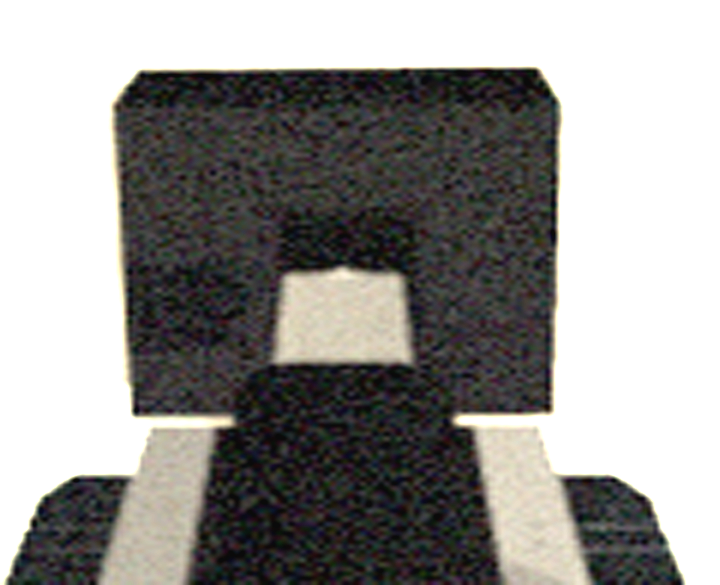

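View pics/v2.png

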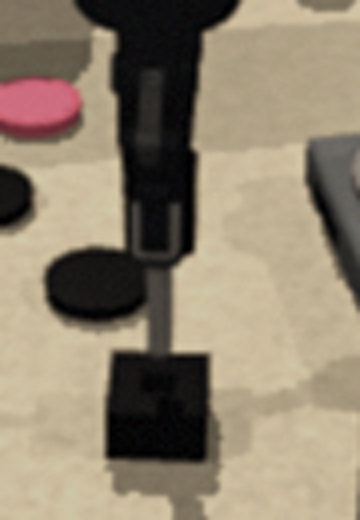

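```bash
python3 -m inch '[[[0,0,0.01,0,0],[0,0,0.016,0,0],[0,0,0.019,0,0],[0,0,0.022,0,0],[0,0,0.025,0,0],[0,0,0.025,0,0]]]' |egrep 't:|pos|force'
python3 -m inch '[[[0,0,0.003,0,0],[0,0,0.006,0,0],[0,0,0.009,0,0],[0,0,0.012,0,0],[0,0,0.014,0,0],[0,0,0.014,0,0]]]' |egrep 't:|pos|force'
```

```text
t: 64.65
eef_pos: [430.6, -98.9, 52.6]
eef_rot: [0.075, 0.997, 0.0, -0.0]
contact_force: [0.4, 0.9, -0.6]
t: 65.25
eef_pos: [430.6, -98.9, 38.6]
eef_rot: [0.075, 0.997, 0.0, -0.0]
contact_force: [0.1, -0.3, -0.4]
```

```bash
python3 -m inch '[[[0,0,0.002,0,0],[0,0,0.004,0,0],[0,0,0.005,0,0],[0,0,0.005,0,0]]]' |egrep 't:|pos|force'
python3 -m inch '[[[0,0,0.0005,0,0],[0,0,0.0005,0,0]]]' |egrep 't:|pos|force'
```

```text
t: 65.65
eef_pos: [430.7, -99.0, 34.0]
eef_rot: [0.075, 0.997, -0.0, -0.0]
contact_force: [0.2, 1.2, 2.5]
t: 65.85
eef_pos: [430.9, -99.0, 33.9]
eef_rot: [0.075, 0.997, -0.0, 0.0]
contact_force: [-3.6, 0.7, 9.6]
```

Contact at 33.9, the same height as when the key was picked up, so it is fully home. Release and rise.

```bash
python3 -m inch '[[[0,0,-0.0005,0,0],[0,0,-0.0005,0,0.5],[0,0,-0.0005,0,0.5],[0,0,-0.0005,0,0.5],[0,0,-0.0005,0,0.5],[0,0,-0.03,0,0.5],[0,0,-0.07,0,0.5],[0,0,-0.11,0,0.5],[0,0,-0.15,0,0.5],[0,0,-0.15,0,0.5],[0,0,-0.15,0,0.5]]]' |egrep 't:|pos|force|width'
python3 - <<'E'
from h import *
w=Cam("wrist"); cv2.imwrite("pics/w1.png",w.im)
s=Cam("side"); cv2.imwrite("pics/w2.png",cv2.resize(s.im[130:430,200:520],None,fx=2.4,fy=2))
t=Cam("top"); cv2.imwrite("pics/w3.png",t.im)
for a,uv,_ in blobs(amber(t),150): print(a,uv.round(1),t.plane(uv,84.5)[0].round(1))
E
```

```text
t: 66.95
eef_pos: [430.8, -99.0, 183.6]
eef_rot: [0.075, 0.997, -0.0, 0.001]
contact_force: [-0.2, -0.3, 0.3]
grip_width: 42.9
2809 [46.9 27.1] [1003.9  607.9   84.5]
2712 [116.   91.5] [846.7 446.6  84.5]
541 [512.2  99.9] [ 810.5 -486.7   84.5]
1151 [555.8 108. ] [ 789.1 -590.1   84.5]
318 [286.3 185. ] [618.   52.9  84.5]
469 [ 80.  283.7] [400.2 528.6  84.5]
```

View pics/w1.png

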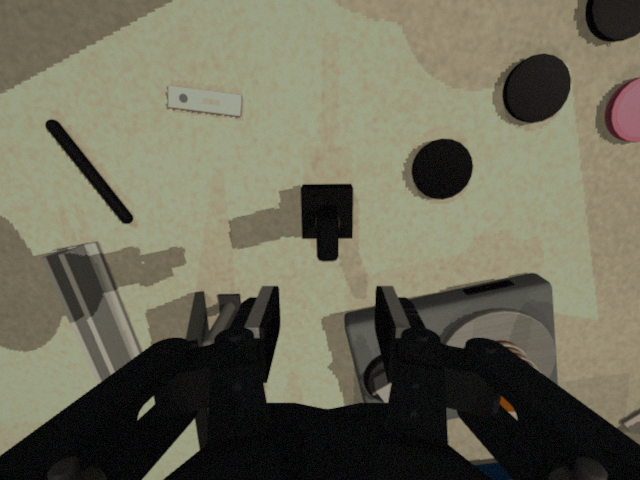

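View pics/w2.png

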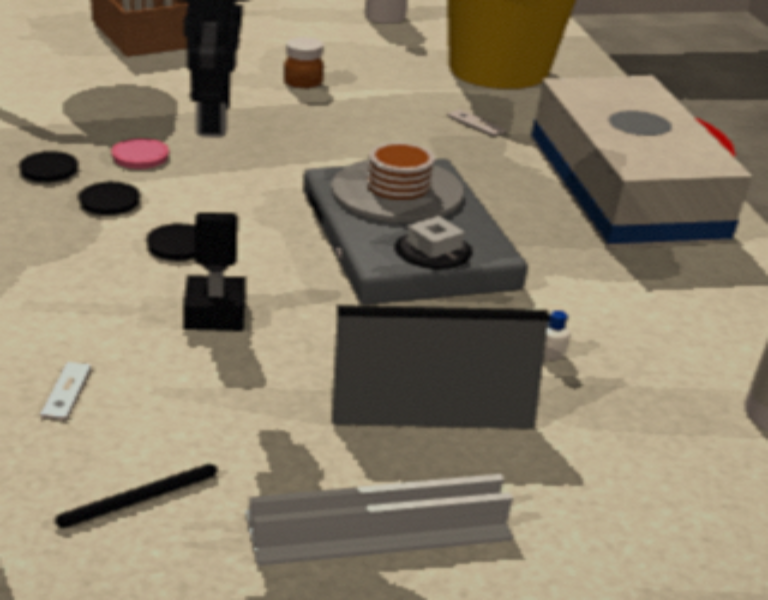

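View pics/w3.png

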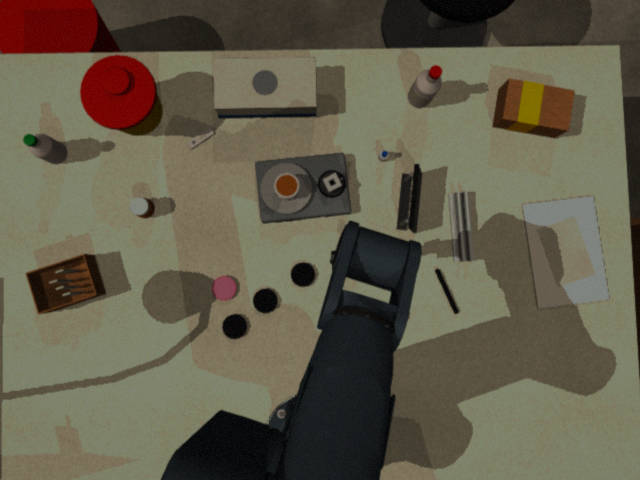

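All in place: four dishes on the plate, shield on the posts, key down in its stand, and jar and vial where they stood. Handing in.

Run:
```python
from rig import *
print(finish_job(), sense()["t"])
```

```text
the job is handed in; nothing more can be done
the job is handed in; nothing more can be done
```

The job is done in the order asked and was handed in at about 67 s; the hand-in reports no verdict.

- **Dishes:** All four dishes present (one of the five was absent) are in one stack on the plate. The top one sits at (617.3, 55.0), about 1 mm from the plate's centre at (617, 56). None was knocked aside during the run.
- **Shield:** Its foot is on the table and its top rests against both posts, about 15° from upright. The last side and top views show it unchanged.
- **Knob:** On the first try it came back about 0.04 rad as I backed the key off, so I re-inserted the key and pressed to the stop again. After the second release it held its loaded angle, 26.1° (modulo 90°). It has turned about 1.0 rad from a start near 0.2, which fits the 1.2 rad stop. I judged this from the images and the rise in torque, because the knob angle itself cannot be read.
- **Key:** It is back upright in its stand, seated at the same height it was picked up from, so fully home.
- **Jar, vial and look-alikes:** I did not touch them, and the final views show them where they stood.

**Disagreements with the brief:**
- The real fingertips were 36 mm short of the reported TCP. I found this when the first dish grasp closed on nothing, and measured it by touching the table at up to about 44 N on the fingertips.
- The key had about 17° of play in the recess, more than the stated sizes suggest.

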